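# Refit the countertop water filter

## Robot

A 6-joint arm with a two-finger parallel gripper is mounted at the origin on a cart in front of the work surface, level with it; the furniture and walls round the work are solid. World frame = base frame: x ahead of the robot, y to its left, z up, the work surface at z = 0. Lengths are in mm, angles in rad, forces in N, time in s.
With the tool pointing down it reaches from about 300 to 850 mm from the base axis. Payload 4.2 kg.
Tool frame: the origin (TCP) lies midway between the tips of the shut fingers; the grasp point (between the pads) lies 19 mm behind it; z points along the fingers, y is the direction in which the jaws open and shut (so a half turn about z gives the same grasp; the last joint's range is limited). The gripper opens to 91 mm and grips with 3 to 60 N. Pads are 32 mm wide; open, the fingers measure 118 mm over their backs; the gripper's body (76 mm by 178 mm) begins 60 mm behind the grasp point.
Start: joints at [-1.276, 0.32, 1.565, -0, 1.257, -0.02], TCP at [178.038, -546.759, 213.976] pointing down, gripper open.
Joint ranges: [-3.11, 3.11], [-0.84, 2.01], [0.21, 2.61], [-1.34, 4.49], [0.05, 2.63], [-2.56, 2.56]. Speed limits (rad/s): [2.57, 2.57, 3.14, 3.14, 3.14, 3.14].

## Interface

Orientations are given as a rotation vector (axis times angle).
In Python, from bench import observe, capture, camera_params, workorder gives the robot as it stands.
- The arm moves only by the tool carry_out, never from a script. Its argument "moves" is a list that holds one entry, the list of rows, each a list of 7 numbers: the turn, a rotation vector about the tool's x, y, z scaled (see below), then the shift along the tool's x, y, z scaled (see below), then the opening, from 0 (shut) to 1 (fully open). In form: [[[ax, ay, az, dx, dy, dz, jaw], ...]]. A call has 1 to 20 rows; each row shifts and turns the commanded pose from where the row before left it, along the tool's axes as they then stand; what a row does not reach is not made up. The controller multiplies each number of a shift by 2 cm and each number of a turn by 4 degrees. A row lasts 1/12 s, in which the tool goes at most 41.7 mm and 7.16 degrees, less where a joint would pass 70% of its speed; a pose out of reach is approached as far as the arm can. A call with a number of a shift or a turn outside -1 to 1 is refused whole. A call with a gripper value outside its range is refused whole. The fingers move at their own pace and stop on an object; "squeeze" is the grip in N (left out, the last holds). Time passes only in rows, so rows that do not move let the fingers close. It gives the time, the measured TCP pose, the force and the opening at its end, in the units of the state.
- observe(): the state, without advancing time (a new reading comes with each control period).
- capture(name): name is "scene" or "top" or "wrist"; returns the picture (384x512x3 uint8, red, green, blue); there is no depth.
- camera_params(name): a dict with "camera_matrix" (3x3 intrinsics, pixels), "R" (3x3) and "t" (3): a world point X has camera coordinates R X + t; the wrist camera has in their place "tool_from_camera" (4x4, takes a point from camera to tool coordinates, whose origin is the TCP and whose axes are the flange's). Camera axes: x right, y down, z forward; pixel columns grow to the right and rows downward; lengths in mm; the calibration is good to about 2 mm. A picture is of the moment at which its call begins: read the wrist's pose just before it. camera_params takes no time and is no camera call.
- workorder.sign_off(): hands the job in, once; it reports no verdict.
The state is a dict: "t": time; "q": joint angles; "qvel": joint speeds; "joint_efforts": joint torques, N m; "tool_pos": TCP position; "ee_rot": TCP orientation; "ft_force": force on the tool from outside, world axes, zero at the start; "ft_torque": the same for the moment, N m; "grip_width": opening from 0.0 (shut) to 1.0 (fully open).
Only numpy, scipy, OpenCV 4.12 (cv2) and the standard library are available. Lean on these libraries where they do the work, as an engineer would, in place of code of your own. Each camera call takes 0.05 s, during which the arm holds its last target.

## Task

Refit the water filter: thread whichever filter cartridges are lying there onto its rod one by one, in the order white, green, blue, orange from the housing outwards (some colours may be missing), and then fit the end cap fully home on the end of the rod. Set the white ramekin upright and centred on the round drip plate, so that no edge overhangs, and only once the cap is on and the ramekin is there, press the red primer plunger right down to its stop and let it come up again. Do not disturb the kitchen timer, the travel mug or the salt shaker.

Things in the scene. Friction and masses are not known exactly. Their poses are not given: they have to be found in the camera images.
- rod_root (a point): Fixed countertop water filter: white housing 125 x 90 mm, 130 mm high; a bare steel rod, 20 mm thick, 170 mm long (last 4 mm tapered), sticks out level from its side, axis 105 mm above the worktop. This point: on the rod's axis at the grey flange (68 mm across, inner stop for cartridges). x along the rod to its free end, y towards the drip plate side (robot's side), z up
- rod_end (a point): The rod's free end, on its axis, 170 mm from rod_root; same axes.
- drip_centre (a point): Centre of the top of the filter's round steel drip plate: 86 mm across, top 12 mm above the worktop, at -75, +130 mm in rod_root's x, y; same axes. The housing's face is 85 mm from this centre (-y side); a spout stub on it, 107 to 123 mm above the worktop, ends 64 mm short of this centre. Open from above and on the other sides
- primer_top (a point): Top of the primer plunger's round red head (44 mm across), on top of the housing; it moves with the plunger. Released, it is 174 mm above the worktop. It goes straight down.
- primer (a joint): Travel of the primer plunger, m: 0 released, 0.018 fully down on its stop. A spring returns it: about 3 N to start, 8 N at the stop.
- white_centre (a point): Centre of the white filter cartridge: square plastic block 54 x 54 mm, 30 mm long, with a 28 mm round hole right through along its x axis; 60 g. Starts standing with the hole level, 27 mm above the worktop, z up, its x within 0.4 rad of world +y; both ends are alike. Absent in some runs
- green_centre (a point): Centre of the green filter cartridge: square plastic block 54 x 54 mm, 30 mm long, with a 28 mm round hole right through along its x axis; 60 g. Starts standing with the hole level, 27 mm above the worktop, z up, its x within 0.4 rad of world +y; both ends are alike. Absent in some runs
- blue_centre (a point): Centre of the blue filter cartridge: square plastic block 54 x 54 mm, 30 mm long, with a 28 mm round hole right through along its x axis; 60 g. Starts standing with the hole level, 27 mm above the worktop, z up, its x within 0.4 rad of world +y; both ends are alike. Absent in some runs
- orange_centre (a point): Centre of the orange filter cartridge: square plastic block 54 x 54 mm, 30 mm long, with a 28 mm round hole right through along its x axis; 60 g. Starts standing with the hole level, 27 mm above the worktop, z up, its x within 0.4 rad of world +y; both ends are alike. Absent in some runs
- cap_centre (a point): Centre of the end cap: square block 54 x 54 mm, 40 mm long, grey with a red closed end; 60 g. A 28 mm round hole, 32 mm deep, runs into its grey (-x) end; +x points out of the red end. Starts with the hole level, 27 mm above the worktop, its x within 0.4 rad of world +y. Fully home, the rod's end meets the hole's bottom and this point lies 12 mm inside rod_end
- ramekin_centre (a point): Centre (on the axis, half-way up: 25 mm above its foot) of the small white ceramic ramekin, a round straight-sided open dish: 66 mm across (foot 62 mm), 50 mm high, wall 4 mm; 0.18 kg. z is its upward axis
- kitchen_timer: Bystander: white and green kitchen timer, 71 mm across, 58 mm high; origin under its centre.
- travel_mug: Bystander: orange travel mug with black lid, 86 mm across, 170 mm high; origin under its centre.
- salt_shaker: Bystander: glass salt shaker with a grey top, 44 mm across, 90 mm high; origin under its centre.
There are look-alikes about, which are no part of the job. Of the things shaped like the part that bears cap_centre, the grey one is meant.

How it is judged:
By the outcome, as a careful person would: the job done as asked, in the order asked, and still so for the second after the job is handed in, with the robot touching nothing.
Of white_cartridge, green_cartridge, blue_cartridge, orange_cartridge only 3 to 4 are there at a start; the rules pass over those that are not, and their reading is None.
At some moment in a run one of ramekin may be knocked a few centimetres aside while the robot is not near it.
It also fails if it takes over 208 s, if anything falls off the work surface, if the arm or the gripper's body presses on something with over 40 N, if the wrist force passes 120 N, or if a joint passes its speed limit or range.

## Working session

There is one attempt and no reset: what is moved stays moved. The work goes in short steps, Python scripts to look and compute and a tool call to move; the robot and the scene stay as the last step left them, time stands still between calls to the robot, and variables do not carry over. Pictures are saved under pics/ and viewed, and the job is handed in when it is done.

Besides the shell and the picture viewer there is one more tool, called after "Call:" as name(argument=value, ...) on one line, values as JSON. carry_out: Moves the arm, as the interface text tells. Shifts and turns lie within -1 to 1; 1 stands for 2 cm of shift or 4 degrees of turn. Its arguments: {"type":"object","properties":{"moves":{"type":"array","items":{"type":"array","items":{"type":"array","items":{"type":"number"}}}},"squeeze":{"type":"number"}},"required":["moves"]}

```bash
ls; mkdir -p pics
python3 - <<'E'
from bench import observe,capture,camera_params
import cv2
print(observe())
for n in ("scene","top","wrist"):
    p=camera_params(n); print(n,p)
    cv2.imwrite(f"pics/a_{n}.png",capture(n)[:,:,::-1])
E
```

```text
pics
{'t': 0.0, 'q': array([-1.27599307e+00,  3.20344377e-01,  1.56567706e+00, -1.10530522e-05,
        1.25738969e+00, -1.99628814e-02]), 'qvel': array([ 3.48160763e-04,  6.23612238e-04, -6.78945855e-06, -1.17004368e-03,
       -3.96968090e-04, -4.18793395e-04]), 'joint_efforts': array([-1.44159501e-03, -4.12466526e+01, -2.31971812e+01,  7.27824890e-02,
        4.57277836e-02, -1.39676872e-04]), 'tool_pos': array([ 177.88862841, -546.26414826,  213.09090265]), 'ee_rot': array([-3.10098665e+00, -4.92118069e-01,  4.07423547e-04]), 'ft_force': array([-0.74755185,  0.68244488, -0.938257  ]), 'ft_torque': array([-0.00835694,  0.01683138,  0.00454537]), 'grip_width': 0.9962859325351231}
scene {'camera_matrix': array([[359.64524258,   0.        , 256.01399941],
       [  0.        , 359.64524258, 193.98214811],
       [  0.        ,   0.        ,   1.        ]]), 'R': array([[-0.60704549, -0.79460049,  0.01028766],
       [-0.50597447,  0.37649849, -0.77604042],
       [ 0.61276881, -0.47629713, -0.63059927]]), 't': array([361.2560311 , 353.8098212 , 972.70293596])}
top {'camera_matrix': a
[... 204 characters left out ...]
],
       [-0.98344691,  0.00681629, -0.18106827],
       [ 0.18118128,  0.02402995, -0.98315609]]), 't': array([  44.88737276,  558.11476375, 1464.38374398])}
wrist {'camera_matrix': array([[317.68290631,   0.        , 259.66785576],
       [  0.        , 317.68290631, 191.14824165],
       [  0.        ,   0.        ,   1.        ]]), 'tool_from_camera': array([[ 4.26158649e-04, -9.66813018e-01, -2.55484651e-01,
         7.18066313e+01],
       [ 9.99999908e-01,  4.26592303e-04,  5.37160179e-05,
        -2.59719184e-01],
       [ 5.70544404e-05, -2.55484650e-01,  9.66813110e-01,
        -1.71580104e+02],
       [ 0.00000000e+00,  0.00000000e+00,  0.00000000e+00,
         1.00000000e+00]])}
```

View pics/a_scene.png

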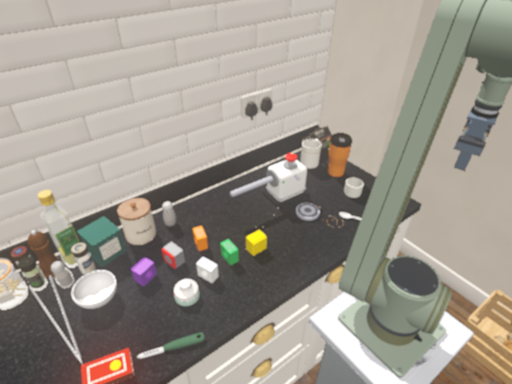

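View pics/a_top.png

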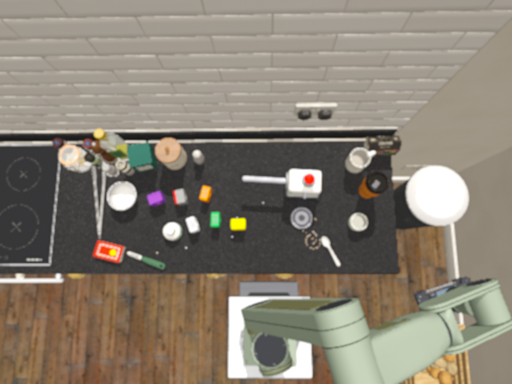

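View pics/a_wrist.png

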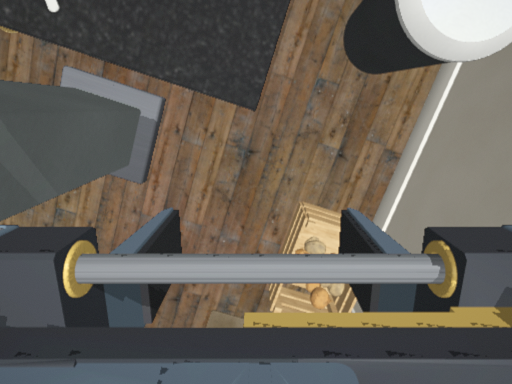

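```bash
cat > h.py <<'E'
import numpy as np,cv2
from bench import observe,capture,camera_params
from scipy.spatial.transform import Rotation as Ro
def cam(n,o=None):
    p=camera_params(n);K=p['camera_matrix']
    if n=='wrist':
        o=o or observe(); T=p['tool_from_camera'];Rt=Ro.from_rotvec(o['ee_rot']).as_matrix()
        Rc=Rt@T[:3,:3]; c=Rt@T[:3,3]+o['tool_pos']
        return K,Rc,c
    return K,p['R'].T,-p['R'].T@p['t']
def ray(C,u,v):
    K,Rc,c=C; d=Rc@np.linalg.solve(K,[u,v,1.]); return c,d/np.linalg.norm(d)
def onz(C,u,v,z):
    c,d=ray(C,u,v); return c+d*(z-c[2])/d[2]
def proj(C,X):
    K,Rc,c=C; x=K@(Rc.T@(np.asarray(X,float)-c)); return x[:2]/x[2]
def tri(rays):
    A=np.zeros((3,3));b=np.zeros(3)
    for c,d in rays:
        P=np.eye(3)-np.outer(d,d);A+=P;b+=P@c
    X=np.linalg.solve(A,b); return X,[np.linalg.norm((np.eye(3)-np.outer(d,d))@(X-c)) for c,d in rays]
def delta(pos,R,o=None):
    """from measured pose to target: returns turn (units) and shift (units) in the present tool frame"""
    o=o or observe();R0=Ro.from_rotvec(o['ee_rot']).as_matrix()
    return Ro.from_matrix(R0.T@R).as_rotvec(degrees=True)/4,(R0.T@(np.asarray(pos)-o['tool_pos']))/20
E
python3 - <<'E'
from h import *
o=observe();print(Ro.from_rotvec(o['ee_rot']).as_matrix().round(3))
a=cv2.imread('pics/a_top.png');s=cv2.imread('pics/a_scene.png')
cv2.imwrite('pics/b_t.png',cv2.resize(a[130:280,100:300],None,fx=4,fy=4,interpolation=cv2.INTER_CUBIC))
cv2.imwrite('pics/b_t2.png',cv2.resize(a[130:280,220:420],None,fx=4,fy=4,interpolation=cv2.INTER_CUBIC))
cv2.imwrite('pics/b_s.png',cv2.resize(s[210:320,120:300],None,fx=4,fy=4,interpolation=cv2.INTER_CUBIC))
cv2.imwrite('pics/b_s2.png',cv2.resize(s[120:250,210:390],None,fx=4,fy=4,interpolation=cv2.INTER_CUBIC))
E
```

```text
[[ 0.951  0.31  -0.   ]
 [ 0.31  -0.951  0.001]
 [ 0.    -0.001 -1.   ]]
```

View pics/b_t.png

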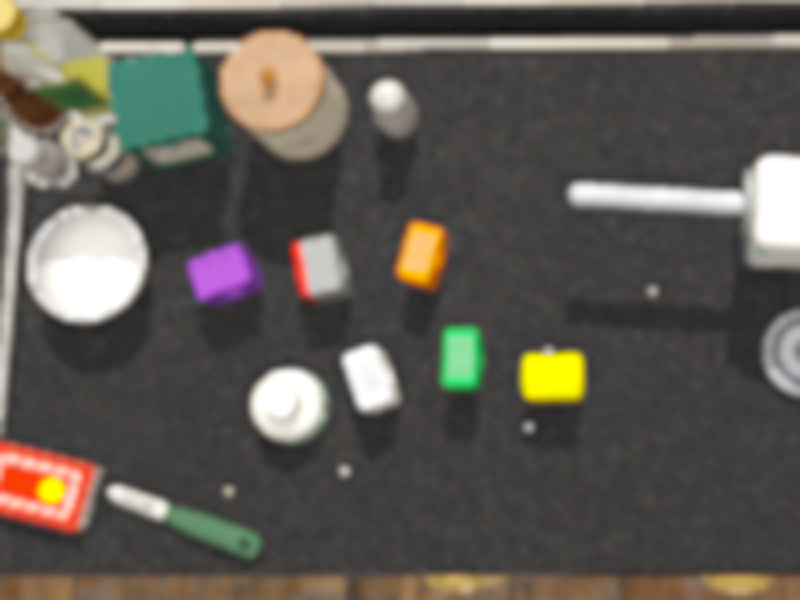

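View pics/b_t2.png

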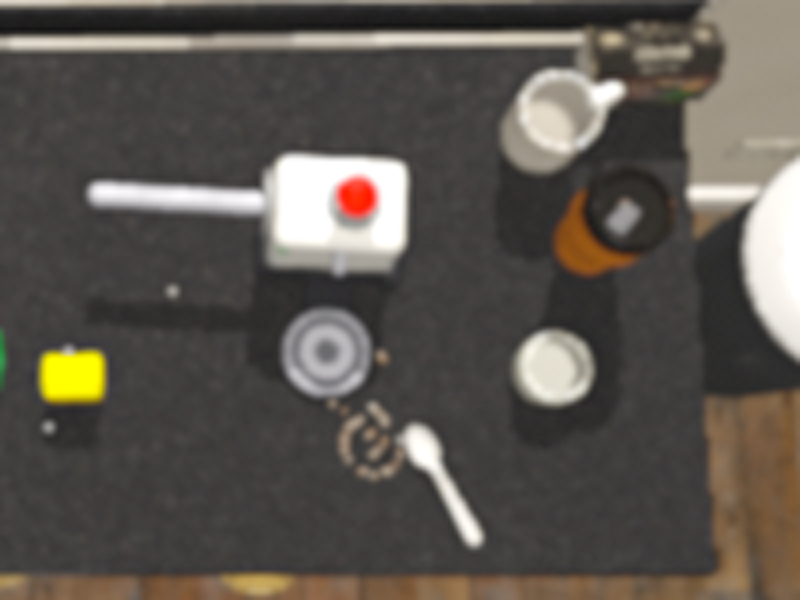

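View pics/b_s.png

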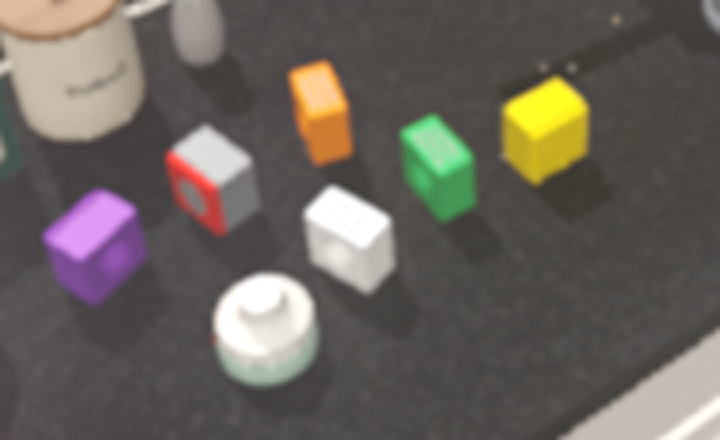

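View pics/b_s2.png

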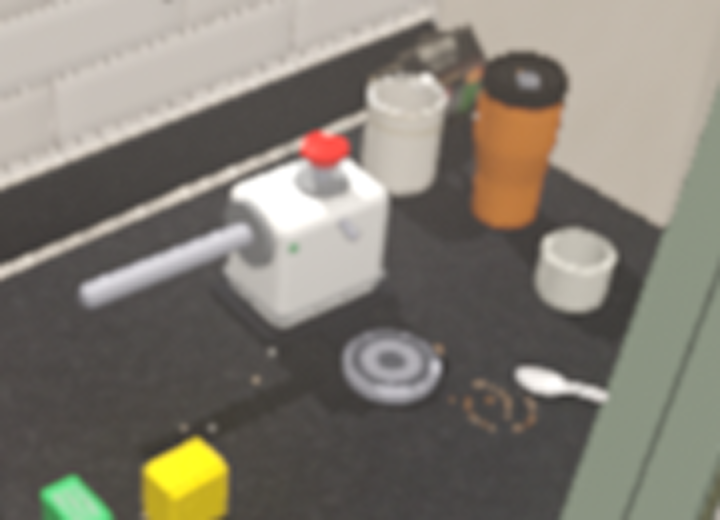

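Run:
```python
from h import *
C=cam('top');S=cam('scene')
pt=lambda x,y,ox=100:(ox+x/4,130+y/4)
for n,x,y in [('white',370,372),('green',461,352),('orange',424,250),('cap',325,262),('timer',288,405),('purple',225,272),('yellow',553,374)]:
    print(n,onz(C,*pt(x,y),54).round(1))
print('ram rim',onz(C,*pt(553,367,220),50).round(1))
print('drip',onz(C,*pt(327,350,220),12).round(1))
print('primer',onz(C,*pt(357,198,220),174).round(1))
print('rod end',onz(C,*pt(90,193,220),105), 'root',onz(C,*pt(268,202,220),105))
# triangulate
X=tri([ray(C,*pt(357,198,220)),ray(S,210+325/4,120+145/4)]);print('primer tri',X)
X=tri([ray(C,*pt(327,350,220)),ray(S,210+391/4,120+362/4)]);print('drip tri',X)
X=tri([ray(C,*pt(90,193,220)),ray(S,210+83/4,120+294/4)]);print('rodend tri',X)
print(observe()['t'])
```

```text
white [437.2 304.7  54. ]
green [456.7 214.   54. ]
orange [560.6 253.5  54. ]
cap [549.  353.8  54. ]
timer [404.6 385.8  54. ]
purple [539.4 455.3  54. ]
yellow [434.3 121.8  54. ]
ram rim [ 439.3 -354.1   50. ]
drip [ 461.8 -134.7   12. ]
primer [ 584.8 -151.   174. ]
rod end [607.08350057 102.3677418  105.        ] root [596.68540375 -71.99152531 105.        ]
primer tri (array([ 584.94342476, -150.18861858,  176.11067828]), [np.float64(0.785078841555624), np.float64(0.785078841555692)])
drip tri (array([ 461.54557328, -134.92533557,   11.95306573]), [np.float64(0.3612435480764737), np.float64(0.3612435480764287)])
rodend tri (array([605.33779394, 101.84857136, 112.7653662 ]), [np.float64(0.0030697197790774343), np.float64(0.003069719779027602)])
0.15
```

Call:
carry_out(moves=[[[0,0,-1,0,0,-0.25,0.8],[0,0,-1,0,0,-0.25,0.8],[0,0,-1,0,0,-0.25,0.8],[0,0,-1,0,0,-0.25,0.8],[0,0,-1,0,0,-0.25,0.8],[0,0,-1,0,0,-0.25,0.8],[0,0,-1,0,0,-0.25,0.8],[0,0,-1,0,0,-0.25,0.8],[0,0,-1,0,0,-0.25,0.8],[0,0,-1,0,0,-0.25,0.8],[0,0,-1,0,0,-0.25,0.8],[0,0,-1,0,0,-0.25,0.8],[0,0,-1,0,0,-0.25,0.8],[0,0,-1,0,0,-0.25,0.8],[0,0,-1,0,0,-0.25,0.8],[0,0,-1,0,0,-0.25,0.8],[0,0,-1,0,0,-0.25,0.8],[0,0,-1,0,0,-0.25,0.8]]])

```text
t: 1.65
tool_pos: [178.0, -546.5, 303.8]
ee_rot: [-2.216, -2.225, -0.001]
ft_force: [-0.7, -0.2, -0.7]
grip_width: 0.795
```

Call:
carry_out(moves=[[[0,0,0,1,0.85,0,0.8],[0,0,0,1,0.85,0,0.8],[0,0,0,1,0.85,0,0.8],[0,0,0,1,0.85,0,0.8],[0,0,0,1,0.85,0,0.8],[0,0,0,1,0.85,0,0.8],[0,0,0,1,0.85,0,0.8],[0,0,0,1,0.85,0,0.8],[0,0,0,1,0.85,0,0.8],[0,0,0,1,0.85,0,0.8],[0,0,0,1,0.85,0,0.8],[0,0,0,1,0.85,0,0.8],[0,0,0,1,0.85,0,0.8],[0,0,0,1,0.85,0,0.8],[0,0,0,1,0.85,0,0.8],[0,0,0,1,0.85,0,0.8],[0,0,0,1,0.85,0,0.8],[0,0,0,1,0.85,0,0.8],[0,0,0,1,0.85,0,0.8],[0,0,0,1,0.85,0,0.8]]])

```text
t: 3.32
tool_pos: [518.3, -145.3, 303.7]
ee_rot: [-2.22, -2.222, 0.001]
ft_force: [0.4, 0.3, -1.2]
grip_width: 0.803
```

Run:
```python
from h import *
import pickle
o=observe();im=capture('wrist')[:,:,::-1];pickle.dump(o,open('pics/c.pkl','wb'));print(o['tool_pos'],o['ee_rot'],o['qvel'].round(3),o['q'].round(2))
cv2.imwrite('pics/c0.png',im);cv2.imwrite('pics/c.png',cv2.resize(im[:240],None,fx=1.56,fy=1.56,interpolation=cv2.INTER_CUBIC))
```

```text
[ 518.32481149 -145.34190314  303.68298155] [-2.22027145e+00 -2.22208376e+00  5.91171528e-04] [ 0.546  0.21  -0.274 -0.002  0.06   0.541] [-0.29  0.22  1.48 -0.    1.44 -0.3 ]
```

View pics/c.png

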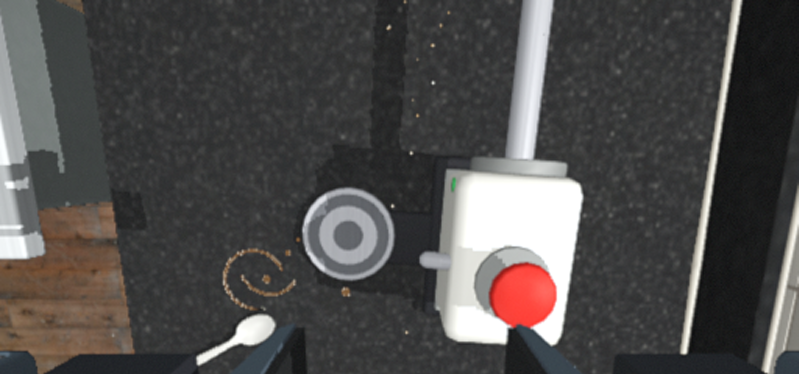

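Call:
carry_out(moves=[[[0,0,0,1,0,0,0.8],[0,0,0,1,0,0,0.8],[0,0,0,1,0,0,0.8],[0,0,0,0.5,0,0,0.8],[0,0,0,0,0,0,0.8],[0,0,0,0,0,0,0.8],[0,0,0,0,0,0,0.8]]])

```text
t: 3.95
tool_pos: [517.7, -77.4, 303.9]
ee_rot: [2.221, 2.221, -0.001]
ft_force: [0.4, -0.7, 0.5]
grip_width: 0.8
```

Run:
```python
from h import *
import pickle
o=observe();im=capture('wrist')[:,:,::-1];pickle.dump(o,open('pics/d.pkl','wb'));print(o['tool_pos'],o['ee_rot'],o['qvel'].round(3))
cv2.imwrite('pics/d0.png',im);cv2.imwrite('pics/d.png',cv2.resize(im[:240],None,fx=1.56,fy=1.56,interpolation=cv2.INTER_CUBIC))
```

```text
[517.71986382 -77.40489648 303.88400404] [ 2.22085225e+00  2.22126830e+00 -9.88762767e-04] [-0.008  0.002 -0.002  0.002  0.     0.004]
```

View pics/d.png

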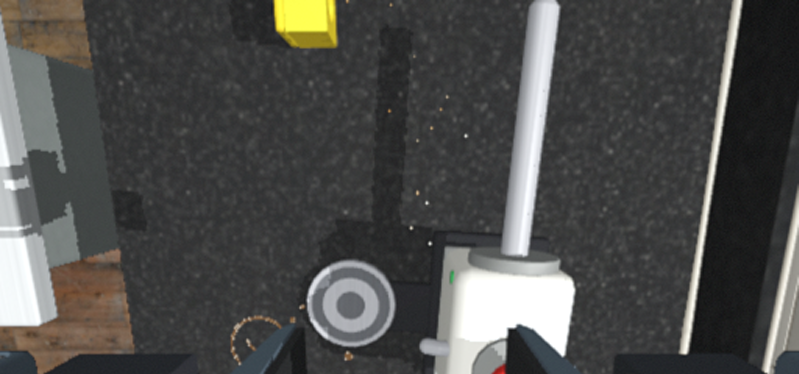

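Run:
```python
from h import *
import pickle
o=pickle.load(open('pics/d.pkl','rb'));C=cam('wrist',o)
im=cv2.imread('pics/d0.png');g=cv2.cvtColor(im,cv2.COLOR_BGR2GRAY)
P=[]
for v in range(10,155,8):
    r=g[v,315:370]>110
    x=np.where(r)[0]+315
    if len(x): 
        c=(x.min()+x.max())/2; p=onz(C,c,v,105);P.append(p[:2]);print(v,x.min(),x.max(),p.round(1))
P=np.array(P);k=np.polyfit(P[:,1],P[:,0],1);print(k,np.abs(np.polyval(k,P[:,1])-P[:,0]).max())
# end of rod
col=g[0:12,338:360];print(col)
# drip circle
hsv=cv2.cvtColor(im,cv2.COLOR_BGR2HSV)
m=((g>95)).astype(np.uint8)*255; m[:, :190]=0;m[:,262:]=0;m[:160]=0
cs,_=cv2.findContours(m,cv2.RETR_EXTERNAL,cv2.CHAIN_APPROX_NONE);c=max(cs,key=cv2.contourArea)
e=cv2.fitEllipse(cv2.convexHull(c));print(e,onz(C,*e[0],12))
q=c[:,0]; pts=np.array([onz(C,u,v,12)[:2] for u,v in q]);print(pts.min(0),pts.max(0),(pts.min(0)+pts.max(0))/2,np.ptp(pts,axis=0))
```

```text
10 339 357 [610.1  93.1 105. ]
18 338 356 [609.6  85.5 105. ]
26 337 355 [609.   77.8 105. ]
34 336 355 [609.1  70.1 105. ]
42 335 353 [608.   62.2 105. ]
50 334 352 [607.5  54.3 105. ]
58 333 351 [606.9  46.2 105. ]
66 332 350 [606.4  38.1 105. ]
74 331 349 [605.8  29.9 105. ]
82 330 348 [605.3  21.5 105. ]
90 329 347 [604.7  13.1 105. ]
98 328 346 [604.1   4.5 105. ]
106 328 345 [604.1  -4.1 105. ]
114 327 344 [603.5 -12.9 105. ]
122 326 343 [602.9 -21.7 105. ]
130 325 342 [602.3 -30.7 105. ]
138 324 341 [601.7 -39.8 105. ]
146 323 340 [601.1 -49.  105. ]
154 322 339 [600.5 -58.4 105. ]
[6.27591868e-02 6.04137312e+02] 0.5159471015495001
[[ 59  62  66  72 100 129 145 155 165 175 183 189 192 196 198 200 201 184
  128  69  54  58]
 [ 58  62  70  97 127 144 157 167 177 184 194 200 202 203 205 203 203 199
  171 101  58  56]
 [ 57  61  88 124 145 155 168 180 189 198 210 217 217 216 217 215 215 211
  201 144  82  63]
 [ 56  78 115 139 151 160 171 184 195 206 216 223 221 223 226 226 226 222
  216 188 130  78]
 [ 60 101 129 143 152 161 173 186 196 207 218 222 221 223 227 227 226 225
  220 2
[... 224 characters left out ...]
178 189 200 211 222 222 221 226 228 227 226 224
  216 209 137  63]
 [ 85 119 137 148 155 167 180 191 201 213 222 221 221 226 228 227 226 223
  216 207 130  57]
 [ 91 121 139 149 158 169 182 193 203 213 223 222 222 227 229 227 225 222
  216 199 121  55]
 [ 96 124 138 148 159 171 183 194 205 216 223 221 223 228 229 227 225 221
  214 183 106  53]
 [104 126 141 151 159 172 184 195 206 217 223 222 224 228 229 227 225 221
  214 180 103  50]]
((224.48793029785156, 194.1843719482422), (55.142154693603516, 57.12917709350586), 110.28324890136719) [ 464.42876752 -132.82192582   12.        ]
[ 421.50255642 -175.87397207] [507.56002696 -91.10737968] [ 464.53129169 -133.49067587] [86.05747053 84.7665924 ]
```

Call:
carry_out(moves=[[[0,0,0,1,-0.1,0,0.8],[0,0,0,1,-0.1,0,0.8],[0,0,0,1,-0.1,0,0.8],[0,0,0,1,-0.1,0,0.8],[0,0,0,1,-0.1,0,0.8],[0,0,0,1,-0.1,0,0.8],[0,0,0,1,-0.1,0,0.8],[0,0,0,1,-0.1,0,0.8],[0,0,0,1,-0.1,0,0.8],[0,0,0,1,-0.1,0,0.8],[0,0,0,1,-0.1,0,0.8],[0,0,0,1,0,0,0.8],[0,0,0,0,0,0,0.8],[0,0,0,0,0,0,0.8],[0,0,0,0,0,0,0.8]]])

```text
t: 5.25
tool_pos: [495.8, 162.4, 303.8]
ee_rot: [2.221, 2.221, -0.001]
ft_force: [-0.3, -0.6, -0.1]
grip_width: 0.802
```

Run:
```python
from h import *
import pickle
o=observe();im=capture('wrist')[:,:,::-1];pickle.dump(o,open('pics/e.pkl','wb'));print(o['tool_pos'],o['ee_rot'],o['qvel'].round(3))
cv2.imwrite('pics/e0.png',im);cv2.imwrite('pics/e.png',cv2.resize(im[:240],None,fx=1.56,fy=1.56,interpolation=cv2.INTER_CUBIC))
```

```text
[495.80809749 162.35814802 303.81879959] [ 2.22121820e+00  2.22079309e+00 -1.19194229e-03] [-0.009 -0.005  0.001  0.002  0.002  0.002]
```

View pics/e.png

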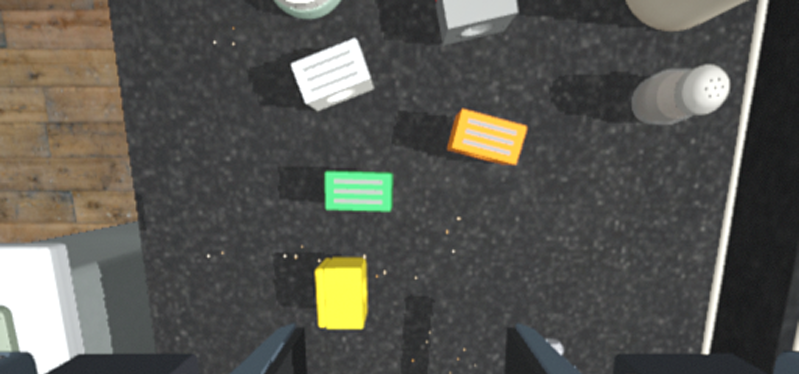

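Run:
```python
import cv2,numpy as np
im=cv2.imread('pics/e0.png')
a=[cv2.resize(im[y:y+55,x:x+70],None,fx=5.5,fy=5.5,interpolation=cv2.INTER_CUBIC) for x,y in [(178,20),(200,95),(278,60),(270,0)]]
cv2.imwrite('pics/e_z.png',np.vstack([np.hstack(a[:2]),np.hstack(a[2:])]))
```

```text
(no output)
```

View pics/e_z.png

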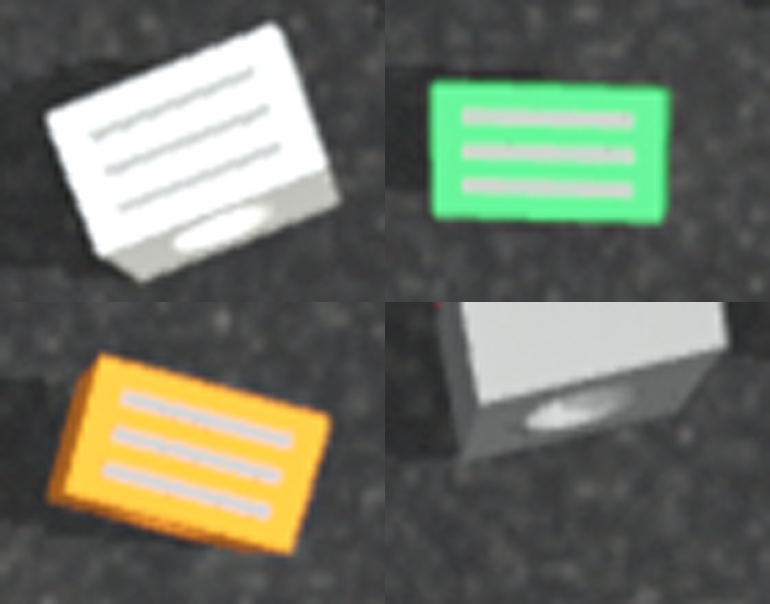

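Run:
```python
from h import *
import pickle
o=pickle.load(open('pics/e.pkl','rb'));C=cam('wrist',o)
D={'white':((178,20),[(47,115),(275,22),(325,165),(98,255)]),'green':((200,95),[(46,80),(285,88),(281,222),(47,217)]),'orange':((278,60),[(98,52),(330,112),(292,248),(62,195)]),'cap':((270,0),[(95,102),(342,45)])}
for n,(of,p) in D.items():
    W=np.array([onz(C,of[0]+x/5.5-.4,of[1]+y/5.5-.4,54)[:2] for x,y in p])
    print(n,W.mean(0).round(1))
    if len(W)==4:
        print(' sides',[np.linalg.norm(W[i]-W[i-1]).round(1) for i in range(4)])
        e=(W[1]-W[0])+(W[2]-W[3])
    else: e=W[1]-W[0];print(np.linalg.norm(e))
    a=np.arctan2(e[1],e[0]);print(' yaw of wide edge (=cart yaw), deg',np.degrees(a).round(1), 'cap centre' , (W.mean(0)+20*np.array([-np.sin(a),np.cos(a)])).round(1))
```

```text
white [436.6 307.6]
 sides [np.float64(30.7), np.float64(54.3), np.float64(30.8), np.float64(54.9)]
 yaw of wide edge (=cart yaw), deg 20.1 cap centre [429.7 326.4]
green [456.6 215.2]
 sides [np.float64(31.6), np.float64(55.8), np.float64(31.0), np.float64(55.7)]
 yaw of wide edge (=cart yaw), deg -1.5 cap centre [457.2 235.2]
orange [563.3 258.5]
 sides [np.float64(31.9), np.float64(54.9), np.float64(30.8), np.float64(55.1)]
 yaw of wide edge (=cart yaw), deg -13.0 cap centre [567.7 278. ]
cap [554.9 343. ]
54.34922868890395
 yaw of wide edge (=cart yaw), deg 11.9 cap centre [550.8 362.6]
```

Call:
carry_out(moves=[[[0,0,0,0.74,-0.3,0.8,0.8],[0,0,0,0.74,-0.3,0.8,0.8],[0,0,0,0.74,-0.3,0.8,0.8],[0,0,0,0.74,-0.3,0.8,0.8],[0,0,0,0.74,-0.3,0.8,0.8],[0,0,0,0.74,-0.3,0.8,0.8],[0,0,0,0.74,-0.3,0.8,0.8],[0,0,0,0.74,-0.3,0.8,0.8],[0,0,0,0.74,-0.3,0.8,0.8],[0,0,0,0.74,-0.3,0.8,0.8],[0,0,-1,0,0,0.5,0.8],[0,0,-1,0,0,0.5,0.8],[0,0,-1,0,0,0.5,0.8],[0,0,-1,0,0,0,0.8],[0,0,-1,0,0,0,0.8],[0,0,0,0,0,0,0.8],[0,0,0,0,0,0,0.8]]])

```text
t: 6.72
tool_pos: [436.1, 310.6, 114.0]
ee_rot: [1.805, 2.571, 0.0]
ft_force: [0.1, 0.6, -0.5]
grip_width: 0.796
```

```bash
cat >> h.py <<'E'
def down(yaw):
    s,c=np.sin(np.radians(yaw)),np.cos(np.radians(yaw))
    return np.array([[-s,c,0],[c,s,0],[0,0,-1.]])
def rep(pos,yaw):
    o=observe();t,s=delta(pos,down(yaw),o);print('t',o['t'],'q',o['q'].round(2),'F',o['ft_force'].round(1),'w',round(o['grip_width']*91,1));print('pos',o['tool_pos'].round(1),'turn',t.round(2),'shift',s.round(2))
E
python3 - <<'E'
from h import *
rep([435.6,310.4,14],20.1)
E
```

```text
t 6.7167 q [ 0.6   0.34  1.8  -0.    1.    0.25] F [ 0.1  0.6 -0.5] w 72.4
pos [436.1 310.6 114. ] turn [ 0.    0.   -0.06] shift [-0.   -0.03  5.  ]
```

Call:
carry_out(moves=[[[0,0,0,0,0,1,0.8],[0,0,0,0,0,1,0.8],[0,0,0,0,0,1,0.8],[0,0,0,0,0,1,0.8],[0,0,0,0,0,0.6,0.8],[0,0,0,0,0,0.4,0.8],[0,0,0,0,0,0,0.8],[0,0,0,0,0,0,0.4],[0,0,0,0,0,0,0.4],[0,0,0,0,0,0,0.4],[0,0,0,0,0,0,0.4],[0,0,0,0,0,0,0.4],[0,0,0,0,0,0,0.4]]], squeeze=20)

```text
t: 7.8
tool_pos: [436.2, 311.8, 14.9]
ee_rot: [1.801, 2.573, 0.003]
ft_force: [0.4, -0.6, 6.7]
grip_width: 0.592
```

Run:
```python
from h import *
rep([435.6,310.4,14],20.1)
```

```text
t 7.8 q [ 0.6   0.46  1.91 -0.    0.76  0.25] F [ 0.4 -0.6  6.7] w 53.9
pos [436.2 311.8  14.9] turn [ 0.03 -0.   -0.02] shift [-0.05 -0.05  0.04]
```

Call:
carry_out(moves=[[[0,0,0,0,0,-0.5,0.4],[0,0,0,0,0,-1,0.4],[0,0,0,0,0,-1,0.4],[0,0,1,0,0,-1,0.4],[0,0,1,0,0,-1,0.4],[0,0,1,0,0,-1,0.4],[0,0,1,0,0,-0.5,0.4],[0,0,1,0,0,0,0.4],[0,0,0.9,0,0,0,0.4],[0,0,0,-0.79,0.93,0,0.4],[0,0,0,-0.79,0.93,0,0.4],[0,0,0,-0.79,0.93,0,0.4],[0,0,0,-0.79,0.93,0,0.4],[0,0,0,-0.79,0.93,0,0.4],[0,0,0,-0.79,0.93,0,0.4],[0,0,0,-0.79,0.93,0,0.4],[0,0,0,-0.79,0.93,0,0.4],[0,0,0,-0.4,0.93,0,0.4],[0,0,0,-0.2,0.93,0,0.4]]])

```text
t: 9.38
tool_pos: [612.9, 160.1, 134.3]
ee_rot: [-2.291, -2.15, 0.001]
ft_force: [1.4, 0.6, -1.4]
grip_width: 0.589
```

Run:
```python
from h import *
rep([612.7,142.1,92.9],-3.6)
```

```text
t 9.3833 q [ 0.24  0.47  1.54 -0.    1.14  0.3 ] F [ 1.4  0.6 -1.4] w 53.6
pos [612.9 160.1 134.3] turn [-0.01  0.01 -0.01] shift [-0.9   0.05  2.07]
```

Call:
carry_out(moves=[[[0,0,0,0,0,1,0.4],[0,0,0,0,0,0.7,0.4],[0,0,0,0,0,0.37,0.4],[0,0,0,0,0.03,0,0.4],[0,0,0,0,0,0,0.4]]])

```text
t: 9.8
tool_pos: [613.0, 161.8, 92.7]
ee_rot: [-2.289, -2.151, 0.0]
ft_force: [0.2, 1.1, -0.8]
grip_width: 0.585
```

Run:
```python
from h import *
rep([612.7,142.1,92.9],-3.6)
im=capture('wrist')[:,:,::-1];s=capture('scene')[:,:,::-1]
cv2.imwrite('pics/f.png',np.vstack([im,cv2.resize(s[150:250,180:313],(512,384),interpolation=cv2.INTER_CUBIC)])[:600] if 0 else np.hstack([cv2.resize(im,(400,300)),cv2.resize(s[150:250,180:313],(400,300),interpolation=cv2.INTER_CUBIC)]))
```

```text
t 9.8 q [ 0.24  0.5   1.59 -0.    1.05  0.3 ] F [ 0.2  1.1 -0.8] w 53.2
pos [613.  161.8  92.7] turn [-0.    0.    0.01] shift [-0.98  0.04 -0.01]
```

View pics/f.png

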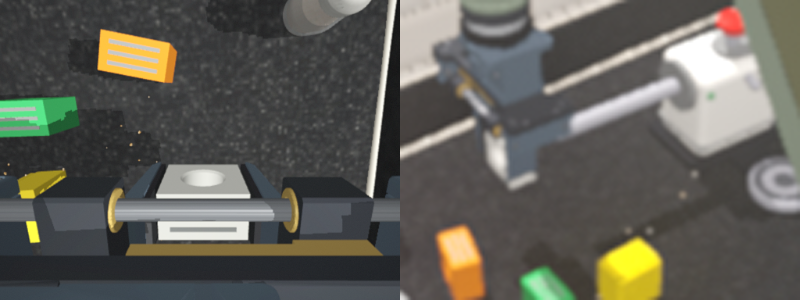

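Call:
carry_out(moves=[[[0,0,0,-0.5,0,0,0.4],[0,0,0,-0.5,0,0,0.4],[0,0,0,-0.5,0,0,0.4],[0,0,0,-0.5,0,0,0.4],[0,0,0,-0.5,0,0,0.4],[0,0,0,-0.5,0,0,0.4],[0,0,0,-0.5,0,0,0.4],[0,0,0,-0.5,0,0,0.4],[0,0,0,0,0,0,0.4]]])

```text
t: 10.65
tool_pos: [608.0, 79.6, 92.5]
ee_rot: [2.291, 2.149, -0.001]
ft_force: [-0.9, 0.1, -1.3]
grip_width: 0.588
```

Run:
```python
from h import *
rep([600.8,-47.5,92.9],-3.6)
im=capture('wrist')[:,:,::-1];s=capture('scene')[:,:,::-1]
cv2.imwrite('pics/g.png',np.hstack([cv2.resize(im,(400,300)),cv2.resize(s[150:250,180:313],(400,300),interpolation=cv2.INTER_CUBIC)]))
```

```text
t 10.65 q [ 0.11  0.47  1.64 -0.    1.02  0.18] F [-0.9  0.1 -1.3] w 53.5
pos [608.   79.6  92.5] turn [-0.    0.01 -0.02] shift [-6.37  0.05 -0.01]
```

View pics/g.png

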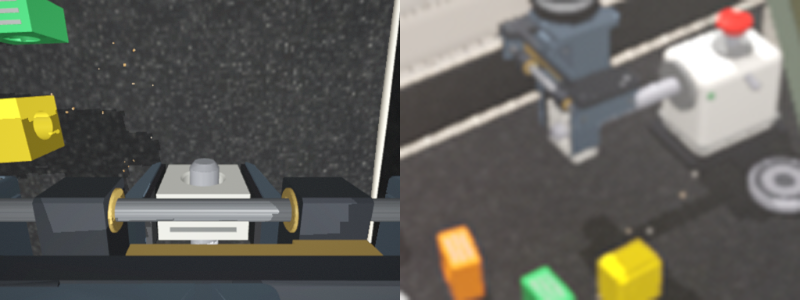

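Call:
carry_out(moves=[[[0,0,0,-0.7,0,0,0.4],[0,0,0,-0.7,0,0,0.4],[0,0,0,-0.7,0,0,0.4],[0,0,0,-0.7,0,0,0.4],[0,0,0,-0.7,0,0,0.4],[0,0,0,-0.7,0,0,0.4],[0,0,0,-0.7,0,0,0.4],[0,0,0,-0.7,0.05,0,0.4],[0,0,0,-0.3,0,0,0.4],[0,0,0,-0.15,0,0,0.4],[0,0,0,-0.1,0,0,0.4],[0,0,0,0,0,0,0.4]]])

```text
t: 11.75
tool_pos: [601.5, -41.1, 92.5]
ee_rot: [-2.29, -2.151, -0.0]
ft_force: [-0.0, 0.2, -0.2]
grip_width: 0.59
```

Run:
```python
from h import *
rep([600.8,-47.5,92.9],-3.6)
```

```text
t 11.75 q [-0.09  0.46  1.67  0.    1.01 -0.03] F [-0.   0.2 -0.2] w 53.7
pos [601.5 -41.1  92.5] turn [-0.   -0.    0.01] shift [-0.32 -0.02 -0.02]
```

Call:
carry_out(moves=[[[0,0,0,-0.1,0,0,0.4],[0,0,0,-0.1,0,0,0.4],[0,0,0,-0.08,0,0,0.4],[0,0,0,0,0,0,0.4]]])

```text
t: 12.08
tool_pos: [601.2, -46.5, 92.5]
ee_rot: [2.289, 2.152, -0.0]
ft_force: [-1.4, 0.5, 0.2]
grip_width: 0.591
```

Call:
carry_out(moves=[[[0,0,0,-0.1,0,0,0.4],[0,0,0,0,0,0,0.4]]])

```text
t: 12.25
tool_pos: [601.1, -48.6, 92.6]
ee_rot: [2.289, 2.151, 0.0]
ft_force: [-0.4, -0.4, 0.3]
grip_width: 0.596
```

Call:
carry_out(moves=[[[0,0,0,-0.1,0,0,0.4],[0,0,0,0,0,0,0.4]]])

```text
t: 12.42
tool_pos: [601.1, -48.6, 92.6]
ee_rot: [-2.289, -2.148, -0.005]
ft_force: [0.7, 6.5, -0.0]
grip_width: 0.595
```

Run:
```python
from h import *
rep([600.8,-47.5,92.9],-3.6)
im=capture('wrist')[:,:,::-1];s=capture('scene')[:,:,::-1]
cv2.imwrite('pics/i.png',np.hstack([cv2.resize(im,(400,300)),cv2.resize(s[150:250,220:353],(400,300),interpolation=cv2.INTER_CUBIC)]))
```

```text
t 12.4167 q [-0.1   0.46  1.67  0.    1.01 -0.04] F [ 0.7  6.5 -0. ] w 54.1
pos [601.1 -48.6  92.6] turn [ 0.   -0.06 -0.01] shift [ 0.05 -0.02 -0.01]
```

View pics/i.png

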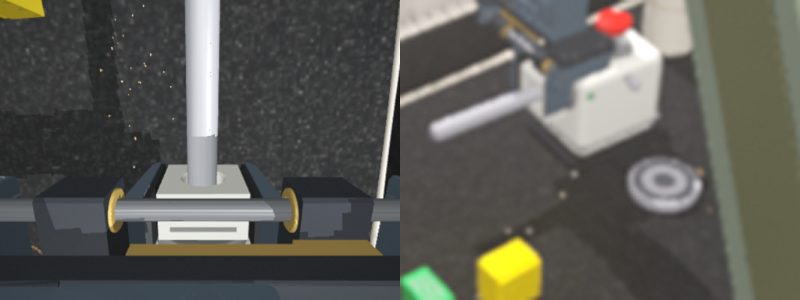

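Call:
carry_out(moves=[[[0,0,0,0,0,0.15,0.4],[0,0,0,0.03,0,0,0.8],[0,0,0,0,0,0,0.8],[0,0,0,0,0,0,0.8],[0,0,0,0,0,0,0.8],[0,0,0,0,0,-0.5,0.8],[0,0,0,0,0,-1,0.8],[0,0,0,0,0,-1,0.8],[0,0,0,0,0,-1,0.8],[0,0,0,0,0,-1,0.8],[0,0,0,0,0,-1,0.8],[0,0,0,0,0,0,0.8]]])

```text
t: 13.52
tool_pos: [603.4, -50.4, 204.9]
ee_rot: [2.284, 2.146, 0.01]
ft_force: [1.0, 1.2, 0.3]
grip_width: 0.799
```

Run:
```python
from h import *
rep([456.7,219.2,100],-1.5)
s=capture('scene')[:,:,::-1];im=capture('wrist')[:,:,::-1]
cv2.imwrite('pics/j.png',np.hstack([cv2.resize(im,(400,300)),cv2.resize(s[150:250,220:353],(400,300),interpolation=cv2.INTER_CUBIC)]))
```

```text
t 13.5167 q [-0.1   0.37  1.51 -0.    1.25 -0.04] F [1.  1.2 0.3] w 72.7
pos [603.4 -50.4 204.9] turn [ 0.14  0.01 -0.52] shift [13.   -8.21  5.16]
```

View pics/j.png

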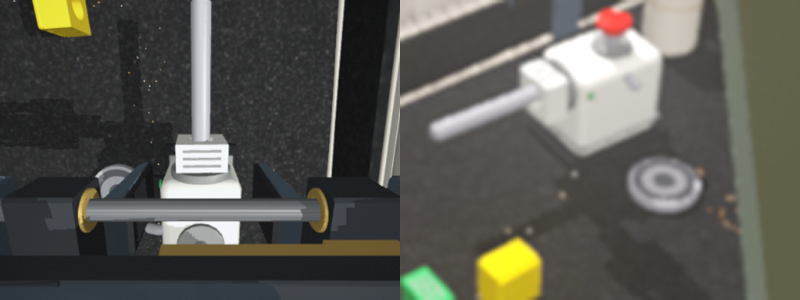

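Call:
carry_out(moves=[[[0.14,0,-0.5,0,0,0,0.8],[0,0,0,0.93,-0.6,0,0.8],[0,0,0,0.93,-0.6,0,0.8],[0,0,0,0.93,-0.6,0,0.8],[0,0,0,0.93,-0.6,0,0.8],[0,0,0,0.93,-0.6,0,0.8],[0,0,0,0.93,-0.6,0,0.8],[0,0,0,0.93,-0.6,0,0.8],[0,0,0,0.93,-0.6,0,0.8],[0,0,0,0.93,-0.6,0,0.8],[0,0,0,0.93,-0.6,1,0.8],[0,0,0,0.93,-0.6,1,0.8],[0,0,0,0.93,-0.6,1,0.8],[0,0,0,0.93,-0.6,1,0.8],[0,0,0,0.93,-0.6,1,0.8],[0,0,0,0,0,0,0.8],[0,0,0,0,0,0,0.8]]])

```text
t: 15.03
tool_pos: [437.3, 214.7, 99.4]
ee_rot: [-2.243, -2.188, 0.018]
ft_force: [-0.1, -0.7, 0.1]
grip_width: 0.801
```

Run:
```python
from h import *
rep([456.7,219.2,14],-1.5)
```

```text
t 15.0333 q [0.43 0.3  1.92 0.   0.94 0.45] F [-0.1 -0.7  0.1] w 72.9
pos [437.3 214.7  99.4] turn [-0.2   0.03  0.02] shift [0.26 1.02 4.26]
```

Call:
carry_out(moves=[[[-0.2,0,0,0.13,0.5,0,0.8],[0,0,0,0.13,0.52,0,0.8],[0,0,0,0,0,0,0.8],[0,0,0,0,0,1,0.8],[0,0,0,0,0,1,0.8],[0,0,0,0,0,1,0.8],[0,0,0,0,0,0.8,0.8],[0,0,0,0,0,0.4,0.8],[0,0,0,0,0,0,0.8]]])

```text
t: 15.78
tool_pos: [459.8, 218.8, 16.0]
ee_rot: [2.251, 2.188, 0.001]
ft_force: [-1.3, 0.0, -0.2]
grip_width: 0.798
```

Run:
```python
from h import *
rep([456.7,219.2,14],-1.5)
```

```text
t 15.7833 q [ 0.42  0.43  1.97 -0.    0.73  0.45] F [-1.3  0.  -0.2] w 72.6
pos [459.8 218.8  16. ] turn [ 0.03  0.02 -0.03] shift [ 0.02 -0.16  0.1 ]
```

Call:
carry_out(moves=[[[0,0,0,0,-0.16,0.08,0.8],[0,0,0,0,0,0,0.4],[0,0,0,0,0,0,0.4],[0,0,0,0,0,0,0.4],[0,0,0,0,0,0,0.4],[0,0,0,0,0,0,0.4],[0,0,0,0,0,0,0.4]]])

```text
t: 16.37
tool_pos: [457.3, 219.9, 16.4]
ee_rot: [2.249, 2.189, 0.007]
ft_force: [0.1, -0.3, 6.7]
grip_width: 0.593
```

Run:
```python
from h import *
rep([613.8,161.9,92.5],-3.6)
```

```text
t 16.3667 q [ 0.43  0.43  1.98 -0.    0.73  0.46] F [ 0.1 -0.3  6.7] w 54.0
pos [457.3 219.9  16.4] turn [ 0.08 -0.01  0.51] shift [-2.68  7.92 -3.76]
```

Call:
carry_out(moves=[[[0,0,0,0,0,-0.5,0.4],[0,0,0,0,0,-1,0.4],[0,0,0,0,0,-1,0.4],[0,0,0,0,0,-1,0.4],[0,0,0,0,0,-1,0.4],[0,0,0,0,0,-0.5,0.4],[0,0,0.5,-0.2,0.8,0,0.4],[0,0,0,-0.25,0.8,0,0.4],[0,0,0,-0.25,0.8,0,0.4],[0,0,0,-0.25,0.8,0,0.4],[0,0,0,-0.25,0.8,0,0.4],[0,0,0,-0.25,0.8,0,0.4],[0,0,0,-0.25,0.8,0,0.4],[0,0,0,-0.25,0.8,0,0.4],[0,0,0,-0.25,0.8,0,0.4],[0,0,0,-0.25,0.8,0.5,0.4],[0,0,0,0,0,0.7,0.4],[0,0,0,0,0,0,0.4],[0,0,0,0,0,0,0.4]]])

```text
t: 17.95
tool_pos: [612.3, 161.1, 91.1]
ee_rot: [2.289, 2.15, 0.0]
ft_force: [0.5, -0.1, -0.3]
grip_width: 0.588
```

Run:
```python
from h import *
rep([613.8,161.9,94.4],-3.6)
```

```text
t 17.95 q [ 0.24  0.5   1.6  -0.    1.04  0.3 ] F [ 0.5 -0.1 -0.3] w 53.5
pos [612.3 161.1  91.1] turn [0.01 0.01 0.01] shift [ 0.04  0.08 -0.17]
```

Call:
carry_out(moves=[[[0,0,0,0,0.06,-0.17,0.4],[0,0,0,0,0,0,0.4],[0,0,0,-0.5,0,0,0.4],[0,0,0,-0.5,0,0,0.4],[0,0,0,-0.5,0,0,0.4],[0,0,0,-0.5,0,0,0.4],[0,0,0,-0.5,0,0,0.4],[0,0,0,-0.5,0,0,0.4],[0,0,0,-0.5,0,0,0.4],[0,0,0,-0.5,0,0,0.4],[0,0,0,0,0,0,0.4]]])

```text
t: 18.87
tool_pos: [609.3, 79.3, 95.5]
ee_rot: [2.289, 2.147, 0.003]
ft_force: [-0.1, -1.5, -1.9]
grip_width: 0.593
```

Run:
```python
from h import *
rep([602.8,-18,94.4],-3.6)
im=capture('wrist')[:,:,::-1]
cv2.imwrite('pics/k.png',im)
```

```text
t 18.8667 q [ 0.11  0.47  1.64 -0.    1.03  0.18] F [-0.1 -1.5 -1.9] w 54.0
pos [609.3  79.3  95.5] turn [ 0.05  0.01 -0.02] shift [-4.87 -0.02  0.06]
```

View pics/k.png

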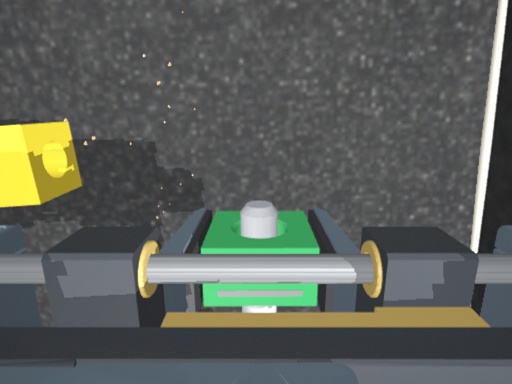

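Rod tip protrudes through the green's hole, centred (259,218). Continue.

Call:
carry_out(moves=[[[0,0,0,-0.7,-0.02,0.05,0.4],[0,0,0,-0.7,0,0,0.4],[0,0,0,-0.7,0,0,0.4],[0,0,0,-0.7,0,0,0.4],[0,0,0,-0.7,0,0,0.4],[0,0,0,-0.7,0,0,0.4],[0,0,0,-0.3,0,0,0.4],[0,0,0,-0.15,0,0,0.4],[0,0,0,0,0,0,0.4]]])

```text
t: 19.67
tool_pos: [603.4, -12.2, 94.6]
ee_rot: [2.289, 2.148, 0.005]
ft_force: [0.1, 1.1, -0.4]
grip_width: 0.595
```

Call:
carry_out(moves=[[[0,0,0,-0.1,0,0,0.4],[0,0,0,-0.1,0,0,0.4],[0,0,0,0,0,0,0.4]]])

```text
t: 19.92
tool_pos: [603.1, -15.1, 94.5]
ee_rot: [2.287, 2.15, 0.005]
ft_force: [0.6, -0.4, -0.7]
grip_width: 0.588
```

Call:
carry_out(moves=[[[0,0,0,-0.1,0,0,0.4],[0,0,0,0,0,0,0.4]]])

```text
t: 20.08
tool_pos: [603.0, -17.2, 94.6]
ee_rot: [2.287, 2.15, 0.005]
ft_force: [-1.0, -0.7, -0.5]
grip_width: 0.592
```

Call:
carry_out(moves=[[[0,0,0,-0.1,0,0,0.4],[0,0,0,0,0,0,0.4]]])

```text
t: 20.25
tool_pos: [603.0, -18.2, 94.6]
ee_rot: [2.289, 2.149, 0.008]
ft_force: [-0.1, 5.2, 0.1]
grip_width: 0.593
```

Call:
carry_out(moves=[[[0,0,0,-0.1,0,0,0.4],[0,0,0,0,0,0,0.4]]])

```text
t: 20.42
tool_pos: [603.0, -18.1, 94.7]
ee_rot: [-2.29, -2.149, -0.012]
ft_force: [1.2, 9.9, -0.3]
grip_width: 0.593
```

Call:
carry_out(moves=[[[0,0,0,0.1,0,0.15,0.4],[0,0,0,0,0,0,0.8],[0,0,0,0,0,0,0.8],[0,0,0,0,0,0,0.8],[0,0,0,0,0,0,0.8],[0,0,0,0,0,-0.5,0.8],[0,0,0,0,0,-1,0.8],[0,0,0,0,0,-1,0.8],[0,0,0,0,0,-1,0.8],[0,0,0,0,0,-1,0.8],[0,0,0,0,0,-0.5,0.8],[0,0,0,0,0,0,0.8],[0,0,0,0,0,0,0.8]]])

```text
t: 21.5
tool_pos: [602.4, -19.5, 191.8]
ee_rot: [2.287, 2.149, 0.005]
ft_force: [-0.4, -0.0, -0.6]
grip_width: 0.8
```

Run:
```python
from h import *
rep([564.2,262.4,100],-13)
s=capture('scene')[:,:,::-1];im=capture('wrist')[:,:,::-1]
cv2.imwrite('pics/l.png',np.hstack([cv2.resize(im,(400,300)),cv2.resize(s[150:250,220:353],(400,300),interpolation=cv2.INTER_CUBIC)]))
```

```text
t 21.5 q [-0.05  0.37  1.54  0.    1.22  0.01] F [-0.4 -0.  -0.6] w 72.8
pos [602.4 -19.5 191.8] turn [ 0.07 -0.01  2.36] shift [13.95 -2.81  4.58]
```

View pics/l.png

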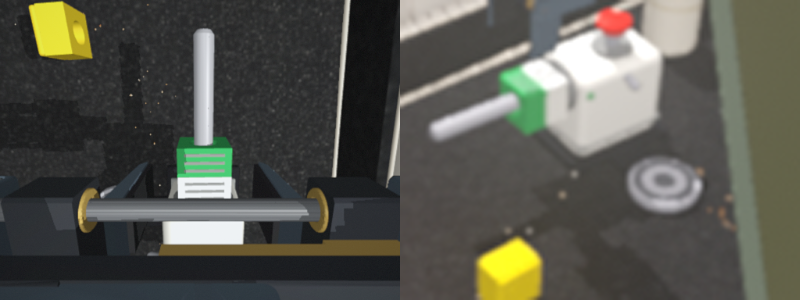

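Call:
carry_out(moves=[[[0,0,0,1,-0.2,0,0.8],[0,0,0,1,-0.2,0,0.8],[0,0,0,1,-0.2,0,0.8],[0,0,0,1,-0.2,0,0.8],[0,0,0,1,-0.2,0,0.8],[0,0,0,1,-0.2,0,0.8],[0,0,0,1,-0.2,0,0.8],[0,0,0,1,-0.2,0,0.8],[0,0,0,1,-0.2,0,0.8],[0,0,0,1,-0.2,0,0.8],[0,0,0,1,-0.2,1,0.8],[0,0,0,1,-0.2,1,0.8],[0,0,0,1,-0.2,1,0.8],[0,0,0,0.95,-0.2,1,0.8],[0,0,0.8,0,0,0.5,0.8],[0,0,0.8,0,0,0,0.8],[0,0,0.76,0,0,0,0.8],[0,0,0,0,0,0,0.8],[0,0,0,0,0,0,0.8]]])

```text
t: 23.18
tool_pos: [563.7, 262.3, 100.2]
ee_rot: [2.456, 1.956, 0.002]
ft_force: [0.1, 0.0, -0.8]
grip_width: 0.801
```

Run:
```python
from h import *
rep([564.2,262.4,15],-13)
```

```text
t 23.1833 q [ 0.42  0.48  1.62 -0.    1.05  0.64] F [ 0.1  0.  -0.8] w 72.9
pos [563.7 262.3 100.2] turn [0.03 0.01 0.02] shift [0.01 0.02 4.26]
```

Call:
carry_out(moves=[[[0,0,0,0,0,1,0.8],[0,0,0,0,0,1,0.8],[0,0,0,0,0,1,0.8],[0,0,0,0,0,0.8,0.8],[0,0,0,0,0,0.4,0.8],[0,0,0,0,0,0,0.8],[0,0,0,0,0,0,0.4],[0,0,0,0,0,0,0.4],[0,0,0,0,0,0,0.4],[0,0,0,0,0,0,0.4],[0,0,0,0,0,0,0.4],[0,0,0,0,0,0,0.4]]])

```text
t: 24.18
tool_pos: [565.4, 263.0, 18.7]
ee_rot: [2.456, 1.954, 0.009]
ft_force: [0.1, 0.4, 5.5]
grip_width: 0.59
```

Run:
```python
from h import *
rep([613.8,161.9,94.4],-3.6)
```

```text
t 24.1833 q [ 0.42  0.56  1.7  -0.    0.87  0.65] F [0.1 0.4 5.5] w 53.7
pos [565.4 263.   18.7] turn [ 0.09 -0.03 -2.35] shift [-4.37  3.52 -3.78]
```

Call:
carry_out(moves=[[[0,0,0,0,0,-0.5,0.4],[0,0,0,0,0,-1,0.4],[0,0,0,0,0,-1,0.4],[0,0,0,0,0,-1,0.4],[0,0,-0.8,0,0,-0.8,0.4],[0,0,-0.8,0,0,-0.3,0.4],[0,0,-0.75,0,0,0,0.4],[0,0,0,-0.8,0.45,0,0.4],[0,0,0,-0.8,0.45,0,0.4],[0,0,0,-0.8,0.45,0,0.4],[0,0,0,-0.8,0.45,0,0.4],[0,0,0,-0.8,0.45,0,0.4],[0,0,0,-0.8,0.45,-0.2,0.4],[0,0,0,0,0,0,0.4],[0,0,0,0,0,0,0.4]]])

```text
t: 25.43
tool_pos: [612.2, 162.8, 113.9]
ee_rot: [2.29, 2.147, 0.005]
ft_force: [-0.8, 0.3, -0.9]
grip_width: 0.588
```

Run:
```python
from h import *
rep([613.8,161.9,96.7],-3.6)
```

```text
t 25.4333 q [ 0.24  0.48  1.57 -0.    1.09  0.31] F [-0.8  0.3 -0.9] w 53.5
pos [612.2 162.8 113.9] turn [ 0.06 -0.01 -0.03] shift [-0.04  0.08  0.86]
```

Call:
carry_out(moves=[[[0,0,0,0,0.06,0.5,0.4],[0,0,0,0,0,0.36,0.4],[0,0,0,0,0,0,0.4],[0,0,0,-0.5,0,0,0.4],[0,0,0,-0.5,0,0,0.4],[0,0,0,-0.5,0,0,0.4],[0,0,0,-0.5,0,0,0.4],[0,0,0,-0.5,0,0,0.4],[0,0,0,-0.5,0,0,0.4],[0,0,0,-0.5,0,0,0.4],[0,0,0,-0.5,0,0,0.4],[0,0,0,0,0,0,0.4]]])

```text
t: 26.43
tool_pos: [608.2, 81.3, 96.5]
ee_rot: [2.29, 2.146, 0.004]
ft_force: [-0.1, -0.1, -0.9]
grip_width: 0.592
```

Run:
```python
from h import *
rep([604.9,12,96.7],-3.6)
im=capture('wrist')[:,:,::-1]
cv2.imwrite('pics/m.png',im)
```

```text
t 26.4333 q [ 0.11  0.47  1.64 -0.    1.03  0.18] F [-0.1 -0.1 -0.9] w 53.9
pos [608.2  81.3  96.5] turn [ 0.06  0.01 -0.03] shift [-3.47  0.06 -0.01]
```

View pics/m.png

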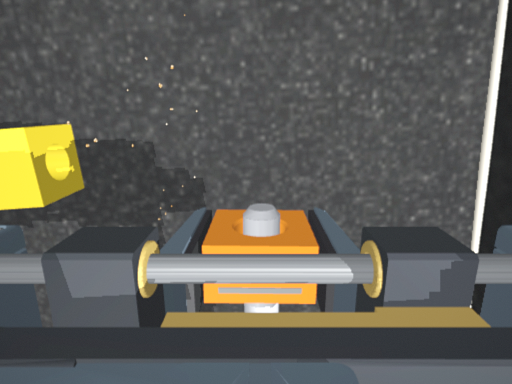

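Call:
carry_out(moves=[[[0,0,0,-0.7,0.04,0,0.4],[0,0,0,-0.7,0,0,0.4],[0,0,0,-0.7,0,0,0.4],[0,0,0,-0.7,0,0,0.4],[0,0,0,-0.3,0,0,0.4],[0,0,0,-0.1,0,0,0.4],[0,0,0,0,0,0,0.4]]])

```text
t: 27.07
tool_pos: [605.1, 18.8, 96.4]
ee_rot: [2.29, 2.147, 0.005]
ft_force: [-0.2, 0.3, -0.9]
grip_width: 0.593
```

Call:
carry_out(moves=[[[0,0,0,-0.1,0,0,0.4],[0,0,0,-0.1,0,0,0.4],[0,0,0,0,0,0,0.4]]])

```text
t: 27.32
tool_pos: [604.9, 15.7, 96.3]
ee_rot: [2.288, 2.149, 0.005]
ft_force: [-0.2, -0.2, -0.6]
grip_width: 0.596
```

Call:
carry_out(moves=[[[0,0,0,-0.1,0,0,0.4],[0,0,0,0,0,0,0.4]]])

```text
t: 27.48
tool_pos: [604.7, 13.6, 96.3]
ee_rot: [2.288, 2.149, 0.005]
ft_force: [0.3, 0.2, -0.9]
grip_width: 0.594
```

Call:
carry_out(moves=[[[0,0,0,-0.1,0,0,0.4],[0,0,0,0,0,0,0.4]]])

```text
t: 27.65
tool_pos: [604.8, 12.0, 96.4]
ee_rot: [2.288, 2.149, 0.006]
ft_force: [-0.5, 1.2, -1.2]
grip_width: 0.596
```

Call:
carry_out(moves=[[[0,0,0,-0.1,0,0,0.4],[0,0,0,0,0,0,0.4]]])

```text
t: 27.82
tool_pos: [604.7, 11.7, 96.5]
ee_rot: [2.291, 2.15, 0.01]
ft_force: [0.0, 8.2, -0.1]
grip_width: 0.595
```

Call:
carry_out(moves=[[[0,0,0,0.08,0,0.15,0.4],[0,0,0,0,0,0,0.8],[0,0,0,0,0,0,0.8],[0,0,0,0,0,0,0.8],[0,0,0,0,0,0,0.8],[0,0,0,0,0,-0.5,0.8],[0,0,0,0,0,-1,0.8],[0,0,0,0,0,-1,0.8],[0,0,0,0,0,-1,0.8],[0,0,0,0,0,-1,0.8],[0,0,0,1,-0.2,-0.7,0.8],[0,0,0,1,-0.2,0,0.8],[0,0,0,1,-0.2,0,0.8],[0,0,0,1,-0.2,0,0.8],[0,0,0,1,-0.2,0,0.8],[0,0,0,1,-0.2,0,0.8],[0,0,0,1,-0.2,0,0.8],[0,0,0,1,-0.2,0,0.8],[0,0,0,1,-0.2,0,0.8],[0,0,0,1,-0.2,0,0.8]]])

```text
t: 29.48
tool_pos: [576.7, 214.1, 198.3]
ee_rot: [2.288, 2.148, 0.006]
ft_force: [-1.1, -0.1, 0.2]
grip_width: 0.797
```

Call:
carry_out(moves=[[[0,0,0,1,-0.3,0,0.8],[0,0,0,1,-0.3,0,0.8],[0,0,0,0.5,-0.3,0,0.8],[0,0,0,0,0,0,0.8],[0,0,0,0,0,0,0.8],[0,0,0,0,0,0,0.8]]])

```text
t: 29.98
tool_pos: [562.2, 263.3, 197.4]
ee_rot: [2.288, 2.147, 0.004]
ft_force: [-0.5, -0.2, 0.0]
grip_width: 0.802
```

Run:
```python
from h import *
import pickle
rep([550.8,362.6,100],11.9)
o=observe();im=capture('wrist')[:,:,::-1];pickle.dump(o,open('pics/n.pkl','wb'))
cv2.imwrite('pics/n0.png',im);cv2.imwrite('pics/n.png',cv2.resize(im[:250],None,fx=1.56,fy=1.56,interpolation=cv2.INTER_CUBIC))
s=capture('scene')[:,:,::-1];cv2.imwrite('pics/n2.png',cv2.resize(s[130:280,120:320],None,fx=4,fy=4,interpolation=cv2.INTER_CUBIC))
```

```text
t 29.9833 q [ 0.42  0.4   1.48 -0.    1.25  0.49] F [-0.5 -0.2  0. ] w 73.0
pos [562.2 263.3 197.4] turn [ 0.07  0.02 -3.88] shift [ 4.92 -0.91  4.87]
```

View pics/n.png

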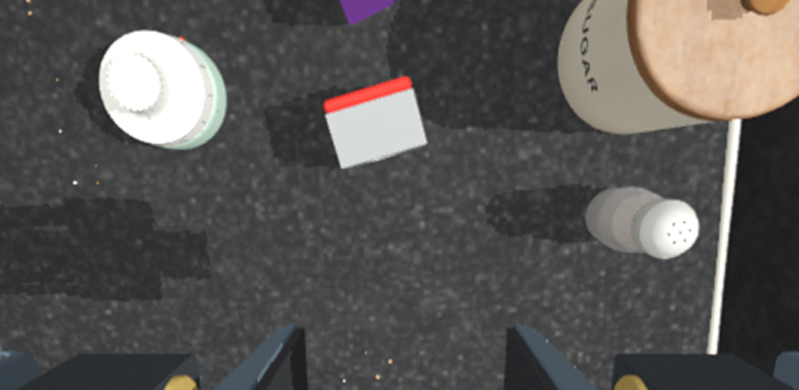

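View pics/n2.png

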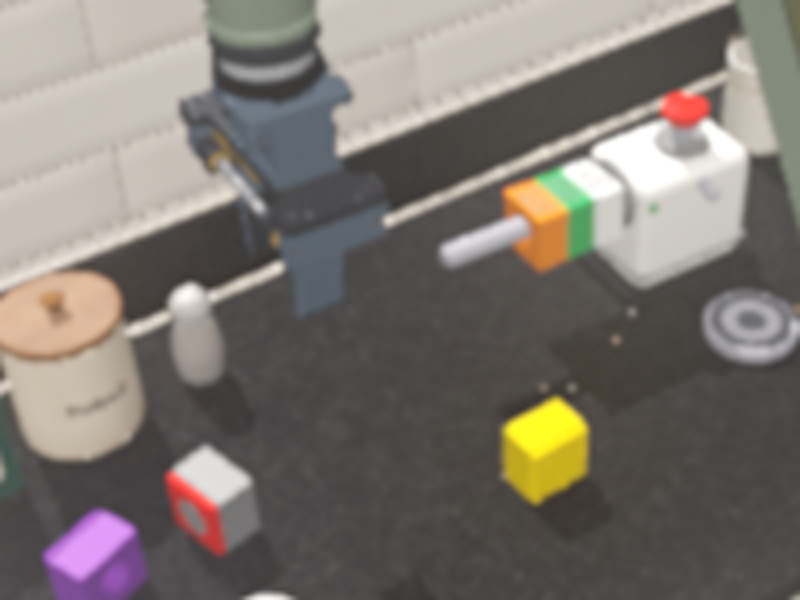

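Run:
```python
from h import *
import pickle
o=pickle.load(open('pics/n.pkl','rb'));C=cam('wrist',o)
W=np.array([onz(C,x/1.56-.2,y/1.56-.2,54)[:2] for x,y in [(325,99),(410,77),(427,145),(341,168)]])
print(W.mean(0),[np.linalg.norm(W[i]-W[i-1]).round(1) for i in range(4)]);e=(W[1]-W[0])+(W[2]-W[3]);print(np.degrees(np.arctan2(e[1],e[0])))
T=cam('top');S=cam('scene')
X=tri([ray(T,100+272/4,130+80/4),ray(S,135.5,203)]);print('lid',X)
print('lid edge near in wrist', [onz(C,x/1.56,y/1.56,X[0][2]-8).round(0) for x,y in [(632,60),(640,60),(690,112)]])
print('canister foot',[onz(C,x/1.56,y/1.56,0).round(0) for x,y in [(559,70),(600,128)]])
print('salt base/top',onz(C,612/1.56,218/1.56,10),onz(C,668/1.56,229/1.56,90))
```

```text
[551.09846396 362.17673556] [np.float64(40.5), np.float64(51.9), np.float64(39.6), np.float64(54.4)]
10.354447154013029
lid (array([712.91790021, 390.37235758, 144.07783308]), [np.float64(0.629896887727153), np.float64(0.6298968877274014)])
lid edge near in wrist [array([668., 374., 136.]), array([671., 374., 136.]), array([694., 351., 136.])]
canister foot [array([677., 393.,   0.]), array([707., 353.,   0.])]
salt base/top [713.96949756 290.47472935  10.        ] [712.74770651 292.31486586  90.        ]
```

Call:
carry_out(moves=[[[0,0,0,1,-0.18,0.4,0.8],[0,0,0,1,-0.18,0.8,0.8],[0,0,0,1,-0.18,0.8,0.8],[0,0,0,1,-0.18,0.8,0.8],[0,0,0,0.9,-0.18,0.8,0.8],[0.07,0,-0.95,0,0,0.4,0.8],[0,0,-0.95,0,0,0,0.8],[0,0,-0.95,0,0,0,0.8],[0,0,-0.85,0,0,0,0.8],[0,0,0,0,0,0,0.8],[0,0,0,0,0,0,0.8]]])

```text
t: 31.0
tool_pos: [550.9, 362.5, 117.2]
ee_rot: [-1.997, -2.425, 0.001]
ft_force: [0.2, -0.3, -1.1]
grip_width: 0.801
```

Run:
```python
from h import *
rep([551,362.3,18],11.2)
```

```text
t 31.0 q [0.56 0.52 1.49 0.   1.13 0.37] F [ 0.2 -0.3 -1.1] w 72.9
pos [550.9 362.5 117.2] turn [-0.01 -0.   -0.04] shift [-0.01  0.    4.96]
```

Call:
carry_out(moves=[[[0,0,0,0,0,1,0.8],[0,0,0,0,0,1,0.8],[0,0,0,0,0,1,0.8],[0,0,0,0,0,1,0.8],[0,0,0,0,0,0.6,0.8],[0,0,0,0,0,0.36,0.8],[0,0,0,0,0,0,0.8],[0,0,0,0,0,0,0.4],[0,0,0,0,0,0,0.4],[0,0,0,0,0,0,0.4],[0,0,0,0,0,0,0.4],[0,0,0,0,0,0,0.4],[0,0,0,0,0,0,0.4]]], squeeze=30)

```text
t: 32.08
tool_pos: [551.1, 363.8, 19.2]
ee_rot: [1.994, 2.427, 0.003]
ft_force: [-0.5, -0.5, 4.9]
grip_width: 0.589
```

Run:
```python
from h import *
rep([551,362.3,18],11.2)
```

```text
t 32.0833 q [0.57 0.61 1.6  0.   0.93 0.37] F [-0.5 -0.5  4.9] w 53.6
pos [551.1 363.8  19.2] turn [ 0.02 -0.02 -0.  ] shift [-0.07 -0.02  0.06]
```

Call:
carry_out(moves=[[[0,0,0,0,0,-0.5,0.4],[0,0,0,0,0,-1,0.4],[0,0,0,0,0,-1,0.4],[0,0,0,0,0,-1,0.4],[0,0,0.95,0,0,-1,0.4],[0,0,0.95,0,0,-0.5,0.4],[0,0,0.95,0,0,0,0.4],[0,0,0.85,0,0,0,0.4],[0,0,0,-0.9,0.34,0,0.4],[0,0,0,-0.9,0.34,0,0.4],[0,0,0,-0.9,0.34,0,0.4],[0,0,0,-0.9,0.34,0,0.4],[0,0,0,-0.9,0.34,0,0.4],[0,0,0,-0.9,0.34,0,0.4],[0,0,0,-0.9,0.34,0,0.4],[0,0,0,-0.9,0.34,0,0.4],[0,0,0,-0.9,0.34,0,0.4],[0,0,0,-0.9,0.34,0.4,0.4],[0,0,0,-0.9,0.34,0.4,0.4],[0,0,0,0,0,0,0.4]]])

```text
t: 33.75
tool_pos: [612.3, 157.5, 100.5]
ee_rot: [-2.292, -2.147, 0.006]
ft_force: [-0.1, 1.5, -1.0]
grip_width: 0.589
```

Run:
```python
from h import *
rep([613.8,161.9,97.2],-3.6)
```

```text
t 33.75 q [ 0.23  0.5   1.58 -0.    1.07  0.3 ] F [-0.1  1.5 -1. ] w 53.6
pos [612.3 157.5 100.5] turn [-0.05  0.04 -0.04] shift [0.22 0.06 0.16]
```

Call:
carry_out(moves=[[[0,0,0,0,0.06,0.17,0.4],[0,0,0,0,0,0,0.4],[0,0,0,-0.5,0,0,0.4],[0,0,0,-0.5,0,0,0.4],[0,0,0,-0.4,0,0,0.4],[0,0,0,-0.3,0,0,0.4],[0,0,0,-0.3,0,0,0.4],[0,0,0,0,0,0,0.4]]])

```text
t: 34.42
tool_pos: [611.3, 119.6, 98.7]
ee_rot: [-2.291, -2.149, 0.001]
ft_force: [-0.2, -0.1, -0.3]
grip_width: 0.589
```

Run:
```python
from h import *
rep([609.6,92.7,97.2],-3.6)
s=capture('scene')[:,:,::-1];im=capture('wrist')[:,:,::-1]
cv2.imwrite('pics/p.png',np.hstack([cv2.resize(im,(400,300)),cv2.resize(s[150:250,180:313],(400,300),interpolation=cv2.INTER_CUBIC)]))
```

```text
t 34.4167 q [ 0.17  0.48  1.61 -0.    1.05  0.24] F [-0.2 -0.1 -0.3] w 53.6
pos [611.3 119.6  98.7] turn [-0.01  0.   -0.02] shift [-1.35  0.    0.07]
```

View pics/p.png

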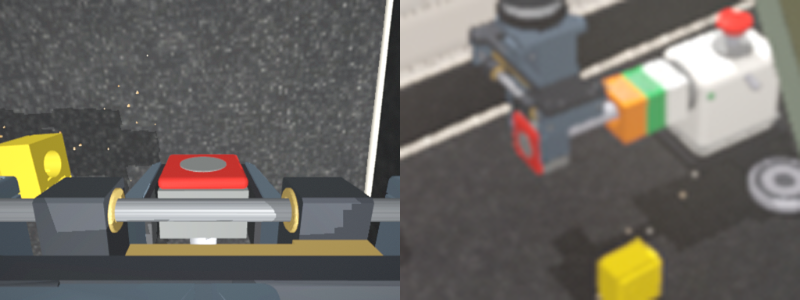

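Call:
carry_out(moves=[[[0,0,0,-0.3,0,0.05,0.4],[0,0,0,-0.3,0,0,0.4],[0,0,0,-0.3,0,0,0.4],[0,0,0,-0.2,0,0,0.4],[0,0,0,-0.1,0,0,0.4],[0,0,0,0,0,0,0.4]]])

```text
t: 35.02
tool_pos: [609.9, 96.4, 97.5]
ee_rot: [-2.291, -2.149, 0.001]
ft_force: [0.1, 0.1, -2.1]
grip_width: 0.59
```

Call:
carry_out(moves=[[[0,0,0,-0.1,0,0,0.4],[0,0,0,0,0,0,0.4]]])

```text
t: 35.18
tool_pos: [609.8, 94.9, 97.5]
ee_rot: [-2.29, -2.15, 0.001]
ft_force: [0.7, 0.0, -1.2]
grip_width: 0.592
```

Call:
carry_out(moves=[[[0,0,0,-0.1,0,0,0.4],[0,0,0,0,0,0,0.4]]])

```text
t: 35.35
tool_pos: [609.6, 92.9, 97.4]
ee_rot: [-2.29, -2.15, 0.001]
ft_force: [-0.1, 0.2, -0.9]
grip_width: 0.591
```

Call:
carry_out(moves=[[[0,0,0,-0.1,0,0,0.4],[0,0,0,0,0,0,0.4]]])

```text
t: 35.52
tool_pos: [609.5, 91.0, 97.4]
ee_rot: [-2.29, -2.15, 0.0]
ft_force: [0.7, 0.2, -1.3]
grip_width: 0.592
```

Call:
carry_out(moves=[[[0,0,0,-0.1,0,0,0.4],[0,0,0,0,0,0,0.4]]])

```text
t: 35.68
tool_pos: [609.5, 91.0, 97.4]
ee_rot: [-2.289, -2.147, -0.004]
ft_force: [0.3, 6.5, -1.7]
grip_width: 0.59
```

Call:
carry_out(moves=[[[0,0,0,-0.08,0,0,0.4],[0,0,0,0,0,0,0.4]]])

```text
t: 35.85
tool_pos: [609.5, 90.9, 97.4]
ee_rot: [-2.288, -2.145, -0.007]
ft_force: [0.9, 9.8, -2.5]
grip_width: 0.594
```

Call:
carry_out(moves=[[[0,0,0,0,0,0.16,0.4],[0,0,0,0,0,0,0.4],[0,0,0,0,0,0,0.8],[0,0,0,0,0,0,0.8],[0,0,0,0,0,0,0.8],[0,0,0,0,0,0,0.8],[0,0,0,0,0,-0.5,0.8],[0,0,0,0,0,-1,0.8],[0,0,0,0,0,-1,0.8],[0,0,0,0,0,-1,0.8],[0,0,0,0,0,-1,0.8],[0,0,0,0,0,-1,0.8],[0,0,0,0,0,-0.5,0.8],[0,0,0,0,0,0,0.8],[0,0,0,0,0,0,0.8]]])

```text
t: 37.1
tool_pos: [609.3, 87.2, 214.4]
ee_rot: [-2.29, -2.15, 0.0]
ft_force: [0.3, -0.2, -1.1]
grip_width: 0.798
```

Run:
```python
from h import *
import pickle
o=observe();print(o['tool_pos'],o['ee_rot'])
im=capture('wrist')[:,:,::-1];s=capture('scene')[:,:,::-1];t=capture('top')[:,:,::-1]
cv2.imwrite('pics/q_t.png',t)
cv2.imwrite('pics/q.png',np.vstack([np.hstack([cv2.resize(im,(400,300)),cv2.resize(s[150:250,200:333],(400,300),interpolation=cv2.INTER_CUBIC)]),np.hstack([cv2.resize(t[140:240,210:343],(400,300),interpolation=cv2.INTER_CUBIC),cv2.resize(t[140:290,300:400],(400,300),interpolation=cv2.INTER_CUBIC)])]))
```

```text
[609.32481139  87.23884209 214.43133983] [-2.29028630e+00 -2.15019738e+00  9.52422936e-05]
```

View pics/q.png

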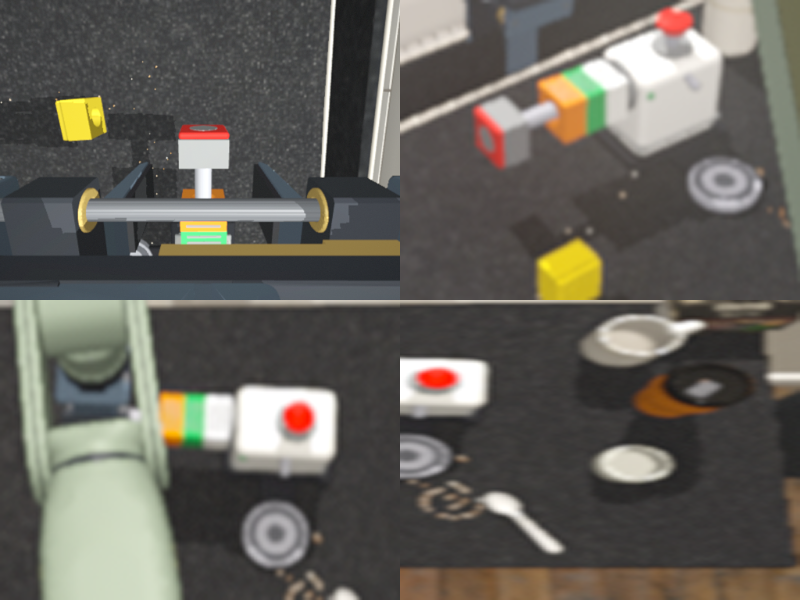

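Call:
carry_out(moves=[[[0,0,0,-0.5,-0.5,-1,0.9],[0,0,0,-0.95,-0.25,-1,0.9],[0,0,0,-0.95,-0.25,-1,0.9],[0,0,0,-0.95,-0.25,-1,0.9],[0,0,0,-0.95,-0.25,-0.5,0.9],[0,0,0,-0.95,-0.25,0,0.9],[0,0,0,-0.95,-0.25,0,0.9],[0,0,0,-0.95,-0.25,0,0.9],[0,0,0,-0.95,-0.25,0,0.9],[0,0,0,-0.95,-0.25,0,0.9],[0,0,0,-0.95,-0.25,0,0.9],[0,0,0,-0.95,-0.25,0,0.9],[0,0,0,-0.95,-0.25,0,0.9],[0,0,0,-0.95,-0.25,0,0.9],[0,0,0,-0.95,-0.25,0,0.9],[0,0,0,-0.95,-0.25,0,0.9],[0,0,0,-0.95,-0.2,0,0.9],[0,0,0,-0.95,-0.2,0,0.9],[0,0,0,-0.5,0,0,0.9]]])

```text
t: 38.83
tool_pos: [493.9, -250.6, 303.1]
ee_rot: [-2.29, -2.147, 0.003]
ft_force: [0.2, -0.3, 0.5]
grip_width: 0.899
```

Call:
carry_out(moves=[[[0,0,-1,0,0,0,0.9],[0,0,-1,0,0,0,0.9],[0,0,-1,0,0,0,0.9],[0,0,-1,0,0,0,0.9],[0,0,-1,0,0,0,0.9],[0,0,-1,0,0,0,0.9],[0,0,-1,0,0,0,0.9],[0,0,-1,0,0,0,0.9],[0,0,-1,0,0,0,0.9],[0,0,-1,0,0,0,0.9],[0,0,-1,0,0,0,0.9],[0,0,-1,0,0,0,0.9],[0,0,-1,0,0,0,0.9],[0,0,-1,0,0,0,0.9],[0,0,-1,0,0,0,0.9],[0,0,-1,0,0,0,0.9],[0,0,-1,0,0,0,0.9],[0,0,-1,0,0,0,0.9],[0,0,-1,0,0,0,0.9],[0,0,-1,0,0,0,0.9]]])

```text
t: 40.5
tool_pos: [495.1, -248.6, 303.3]
ee_rot: [-0.366, -3.118, -0.002]
ft_force: [-0.4, 0.2, 0.4]
grip_width: 0.896
```

Call:
carry_out(moves=[[[0,0,-1,0,0,0,0.9],[0,0,-1,0,0,0,0.9],[0,0,-1,0,0,0,0.9],[0,0,-0.3,0,0,0,0.9],[0,0,0,0,0,0,0.9],[0,0,0,0,0,0,0.9]]])

```text
t: 41.0
tool_pos: [495.1, -248.9, 303.8]
ee_rot: [-0.013, -3.14, -0.001]
ft_force: [0.8, 0.7, 0.3]
grip_width: 0.904
```

Run:
```python
from h import *
import pickle
rep([439,-354,100],90)
o=observe();im=capture('wrist')[:,:,::-1];pickle.dump(o,open('pics/r.pkl','wb'))
cv2.imwrite('pics/r0.png',im);cv2.imwrite('pics/r.png',cv2.resize(im[:250],None,fx=1.56,fy=1.56,interpolation=cv2.INTER_CUBIC))
```

```text
t 41.0 q [-0.49  0.24  1.45 -0.    1.45 -2.05] F [0.8 0.7 0.3] w 82.3
pos [ 495.1 -248.9  303.8] turn [ 0.01 -0.02 -0.12] shift [ 2.75 -5.29 10.19]
```

View pics/r.png

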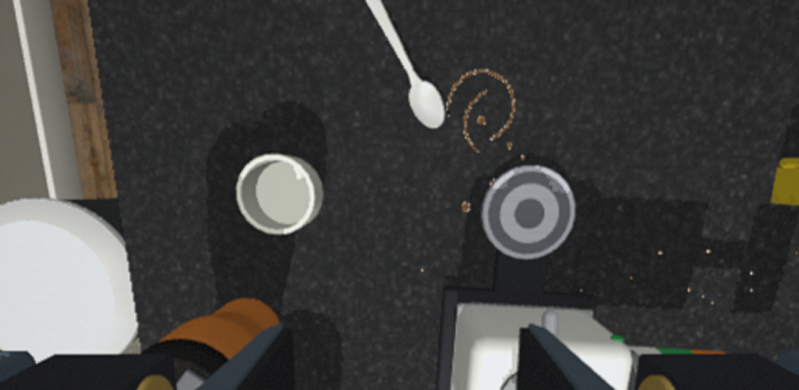

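Run:
```python
from h import *
import pickle
o=pickle.load(open('pics/r.pkl','rb'));C=cam('wrist',o)
im=cv2.imread('pics/r0.png');hsv=cv2.cvtColor(im,cv2.COLOR_BGR2HSV);g=cv2.cvtColor(im,cv2.COLOR_BGR2GRAY)
m=(g>175).astype(np.uint8); m[:90]=0;m[160:]=0;m[:,:140]=0;m[:,212:]=0
ys,xs=np.where(m);print(xs.min(),xs.max(),ys.min(),ys.max())
c=cv2.convexHull(np.stack([xs,ys],1).astype(np.int32));e=cv2.fitEllipse(c);print(e,onz(C,*e[0],50))
W=np.array([onz(C,u,v,50)[:2] for u,v in c[:,0]]);print(W.min(0),W.max(0),(W.min(0)+W.max(0))/2,cv2.minEnclosingCircle(W.astype(np.float32)))
m=(g>95).astype(np.uint8);m[:100]=0;m[172:]=0;m[:,:306]=0;m[:,372:]=0
m=cv2.morphologyEx(m,cv2.MORPH_OPEN,np.ones((3,3)))
cs,_=cv2.findContours(m,0,1);c=max(cs,key=cv2.contourArea);e=cv2.fitEllipse(cv2.convexHull(c));print('plate',e,onz(C,*e[0],12))
W=np.array([onz(C,u,v,12)[:2] for u,v in c[:,0]]);print(cv2.minEnclosingCircle(W.astype(np.float32)))
# mug near edge
print('mug',[onz(C,x/1.56,y/1.56,0).round(0) for x,y in [(235,298),(280,320)]],onz(C,190/1.56,375/1.56,170))
a=cv2.imread('pics/q_t.png');T=cam('top');print('mug lid',onz(T,300+706/4,140+386/2,170))
```

```text
152 201 99 149
((176.44488525390625, 123.87220764160156), (47.801021575927734, 52.28392028808594), 141.05067443847656) [ 443.0630057  -357.14983929   50.        ]
[ 411.67483777 -389.58133007] [ 476.0439817  -325.02809862] [ 443.85940974 -357.30471435] ((443.8993835449219, -357.2095642089844), 32.859249114990234)
plate ((338.4127502441406, 135.35409545898438), (58.02714157104492, 61.32276153564453), 38.13761901855469) [ 462.87462186 -134.53807518   12.        ]
((464.135986328125, -135.24000549316406), 43.62740707397461)
mug [array([ 547., -417.,    0.]), array([ 570., -374.,    0.])] [ 555.21562711 -391.83728466  170.        ]
mug lid [  41.99146005 -709.19329976  170.        ]
```

Call:
carry_out(moves=[[[0,0,-0.12,0,0,0,1],[0,0,0,0.32,-0.68,0.9,1],[0,0,0,0.32,-0.68,0.9,1],[0,0,0,0.32,-0.68,0.9,1],[0,0,0,0.32,-0.68,0.9,1],[0,0,0,0.32,-0.68,0.9,1],[0,0,0,0.32,-0.68,0.9,1],[0,0,0,0.32,-0.68,0.9,1],[0,0,0,0.32,-0.68,0.9,1],[0,0,0,0,0,1,1],[0,0,0,0,0,1,1],[0,0,0,0,0,0,1],[0,0,0,0,0,0,1]]])

```text
t: 42.13
tool_pos: [443.5, -357.6, 119.7]
ee_rot: [0.002, -3.139, -0.002]
ft_force: [0.1, -0.9, 0.6]
grip_width: 0.998
```

Run:
```python
from h import *
import pickle
rep([443.9,-357.2,14],90)
o=observe();im=capture('wrist')[:,:,::-1]
cv2.imwrite('pics/s.png',im)
```

```text
t 42.1333 q [-0.7   0.39  1.71 -0.    1.04 -2.27] F [ 0.1 -0.9  0.6] w 90.9
pos [ 443.5 -357.6  119.7] turn [ 0.02 -0.03  0.02] shift [-0.03  0.01  5.29]
```

View pics/s.png

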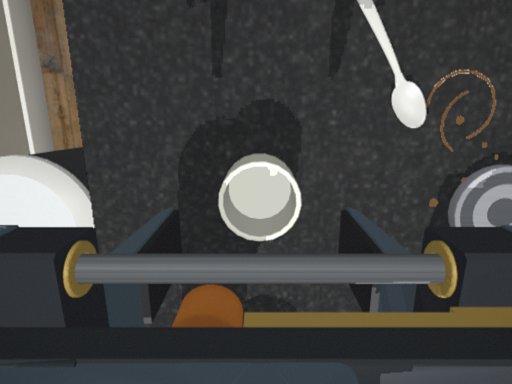

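Run:
```python
from h import *
C=cam('wrist')
print(onz(C,259.8,202,50),onz(C,219,202,50),onz(C,301,202,50))
```

```text
[ 445.28382575 -357.82077951   50.        ] [ 445.34116176 -390.33623706   50.        ] [ 445.2259309  -324.98840512   50.        ]
```

Call:
carry_out(moves=[[[0,0,0,-0.02,0,1,1],[0,0,0,0,0,1,1],[0,0,0,0,0,1,1],[0,0,0,0,0,1,1],[0,0,0,0,0,0.7,1],[0,0,0,0,0,0.5,1],[0,0,0,0,0,0,1],[0,0,0,0,0,0,0.5],[0,0,0,0,0,0,0.5],[0,0,0,0,0,0,0.5],[0,0,0,0,0,0,0.5],[0,0,0,0,0,0,0.5],[0,0,0,0,0,0,0.5]]], squeeze=20)

```text
t: 43.27
tool_pos: [444.7, -358.2, 17.3]
ee_rot: [-0.002, 3.141, -0.001]
ft_force: [-0.5, 0.3, 5.7]
grip_width: 0.708
```

Run:
```python
from h import *
rep([443.9,-357.2,14],90)
im=capture('wrist')[:,:,::-1]
cv2.imwrite('pics/u.png',im)
```

```text
t 43.2667 q [-0.7   0.5   1.83 -0.    0.81 -2.27] F [-0.5  0.3  5.7] w 64.4
pos [ 444.7 -358.2   17.3] turn [-0.01  0.01  0.02] shift [0.04 0.05 0.16]
```

View pics/u.png

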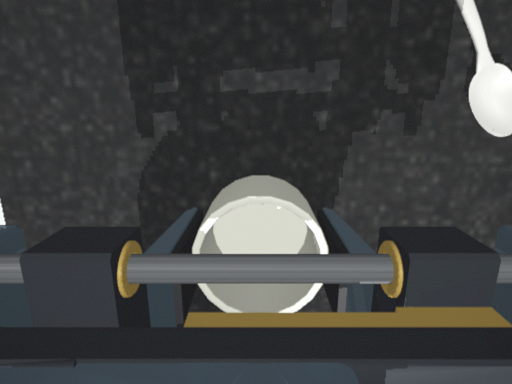

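Call:
carry_out(moves=[[[0,0,0,0,0,-0.5,0.5],[0,0,0,0,0,-0.8,0.5],[0,0,0,0,0,-0.8,0.5],[0,0,0,0,0,-0.8,0.5],[0,0,0,0,0,-0.6,0.5],[0,0,0,-0.08,0.6,0,0.5],[0,0,0,-0.08,0.9,0,0.5],[0,0,0,-0.08,0.9,0,0.5],[0,0,0,-0.08,0.9,0,0.5],[0,0,0,-0.08,0.9,0,0.5],[0,0,0,-0.08,0.9,0,0.5],[0,0,0,-0.08,0.9,0,0.5],[0,0,0,-0.08,0.9,0,0.5],[0,0,0,-0.08,0.9,0,0.5],[0,0,0,-0.08,0.9,0,0.5],[0,0,0,-0.08,0.9,0,0.5],[0,0,0,-0.08,0.9,0,0.5],[0,0,0,-0.04,0.7,0,0.5],[0,0,0,0,0,0,0.5],[0,0,0,0,0,0,0.5]]])

```text
t: 44.98
tool_pos: [463.2, -132.8, 85.8]
ee_rot: [0.005, -3.139, -0.001]
ft_force: [-0.9, -0.4, -3.0]
grip_width: 0.704
```

Run:
```python
from h import *
rep([464.4,-134.3,29.3],90)
im=capture('wrist')[:,:,::-1]
cv2.imwrite('pics/v.png',im)
```

```text
t 44.9833 q [-0.3   0.3   1.96 -0.    0.89 -1.88] F [-0.9 -0.4 -3. ] w 64.0
pos [ 463.2 -132.8   85.8] turn [ 0.01 -0.03  0.05] shift [-0.07 -0.08  2.82]
```

View pics/v.png

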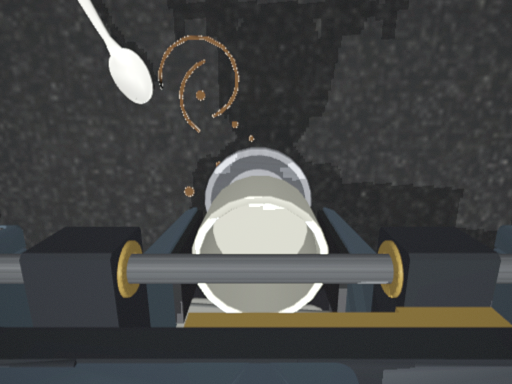

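Call:
carry_out(moves=[[[0,0,0,-0.07,-0.08,0.7,0.5],[0,0,0,0,0,0.7,0.5],[0,0,0,0,0,0.6,0.5],[0,0,0,0,0,0.4,0.5],[0,0,0,0,0,0.2,0.5],[0,0,0,0,0,0.1,0.5],[0,0,0,0,0,0,0.5]]])

```text
t: 45.62
tool_pos: [465.3, -135.8, 32.2]
ee_rot: [0.001, -3.141, -0.0]
ft_force: [0.2, -0.1, -1.7]
grip_width: 0.707
```

Call:
carry_out(moves=[[[0,0,0,0,0,0.08,0.5],[0,0,0,0,0,0,0.5]]])

```text
t: 45.78
tool_pos: [465.6, -135.6, 31.1]
ee_rot: [-0.002, 3.141, -0.0]
ft_force: [0.7, 0.8, -1.7]
grip_width: 0.706
```

Call:
carry_out(moves=[[[0,0,0,0.05,0.05,0.08,0.5],[0,0,0,0,0,0,0.5]]])

```text
t: 45.95
tool_pos: [464.4, -134.4, 29.3]
ee_rot: [0.002, -3.141, 0.0]
ft_force: [-0.3, 0.1, -1.8]
grip_width: 0.704
```

Call:
carry_out(moves=[[[0,0,0,0,0,0.08,0.5],[0,0,0,0,0,0,0.5]]])

```text
t: 46.12
tool_pos: [464.4, -134.4, 29.2]
ee_rot: [0.003, -3.142, 0.0]
ft_force: [-4.3, 1.6, 12.0]
grip_width: 0.705
```

Seated. Release, slowly and straight up.

Call:
carry_out(moves=[[[0,0,0,0,0,-0.06,0.75],[0,0,0,0,0,0,0.85],[0,0,0,0,0,0,0.98],[0,0,0,0,0,0,0.98],[0,0,0,0,0,0,0.98],[0,0,0,0,0,-0.5,0.98],[0,0,0,0,0,-1,0.98],[0,0,0,0,0,-1,0.98],[0,0,0,0,0,-1,0.98],[0,0,0,0,0,-1,0.98],[0,0,0,0,0,-1,0.98],[0,0,0,0,0,-1,0.98],[0,0,0,0,0,-1,0.98],[0,0,0,0,0,-1,0.98],[0,0,0,0,0,-1,0.98],[0,0,0,0,0,-1,0.98],[0,0,0,0,0,0,0.98],[0,0,0,0,0,0,0.98]]])

```text
t: 47.62
tool_pos: [464.8, -134.6, 239.1]
ee_rot: [-0.002, 3.141, -0.001]
ft_force: [0.8, -0.3, -0.8]
grip_width: 0.981
```

Run:
```python
from h import *
import pickle
rep([584.8,-151,220],90)
o=observe();im=capture('wrist')[:,:,::-1];pickle.dump(o,open('pics/w.pkl','wb'))
cv2.imwrite('pics/w0.png',im);cv2.imwrite('pics/w.png',cv2.resize(im[:250],None,fx=1.56,fy=1.56,interpolation=cv2.INTER_CUBIC))
```

```text
t 47.6167 q [-0.31  0.16  1.72 -0.    1.26 -1.88] F [ 0.8 -0.3 -0.8] w 89.3
pos [ 464.8 -134.6  239.1] turn [-0.01  0.01  0.02] shift [-6.   -0.83  0.96]
```

View pics/w.png

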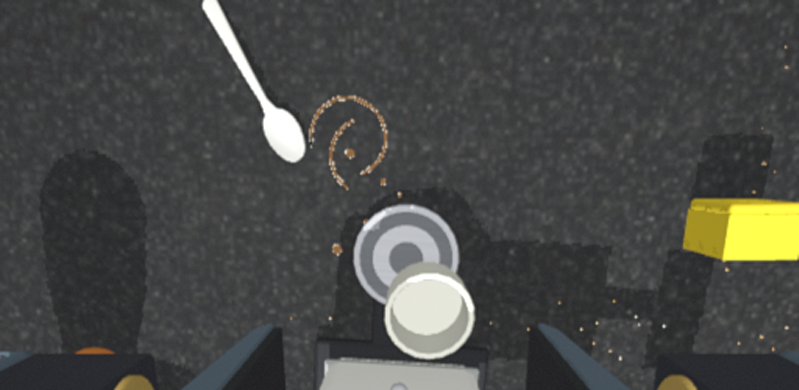

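Run:
```python
from h import *
s=capture('scene')[:,:,::-1];t=capture('top')[:,:,::-1]
cv2.imwrite('pics/x_s.png',s);cv2.imwrite('pics/x_t.png',t)
cv2.imwrite('pics/x.png',np.hstack([cv2.resize(s[160:240,260:340],(400,400),interpolation=cv2.INTER_CUBIC),cv2.resize(t[160:240,260:340],(400,400),interpolation=cv2.INTER_CUBIC)]))
```

```text
(no output)
```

View pics/x.png

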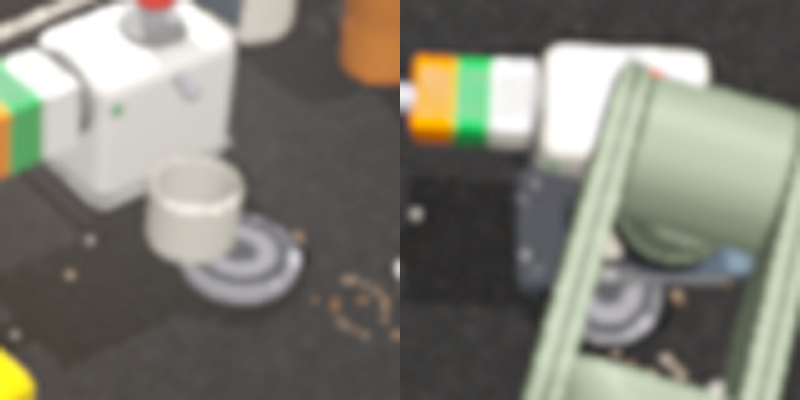

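Run:
```python
from h import *
import pickle
o=pickle.load(open('pics/w.pkl','rb'));C=cam('wrist',o);S=cam('scene')
im=cv2.imread('pics/w0.png')
cv2.imwrite('pics/w_z.png',cv2.resize(im[120:240,200:340],None,fx=5,fy=5,interpolation=cv2.INTER_CUBIC))
s=cv2.imread('pics/x_s.png');cv2.imwrite('pics/x_z.png',cv2.resize(s[180:235,275:335],None,fx=10,fy=10,interpolation=cv2.INTER_CUBIC))
print(tri([ray(C,275.4,202.4),ray(S,299,196.6)]))
```

```text
(array([ 496.72956539, -117.00405691,   63.91570999]), [np.float64(1.2706366860991998), np.float64(1.2706366860993017)])
```

View pics/w_z.png

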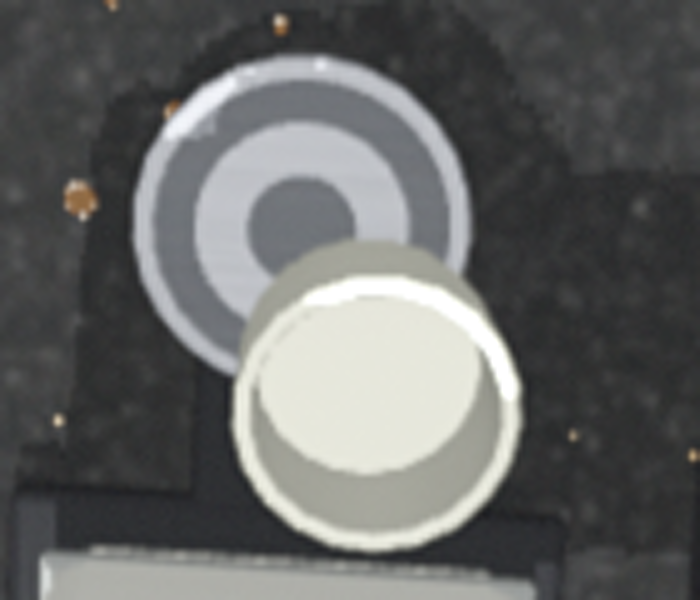

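View pics/x_z.png

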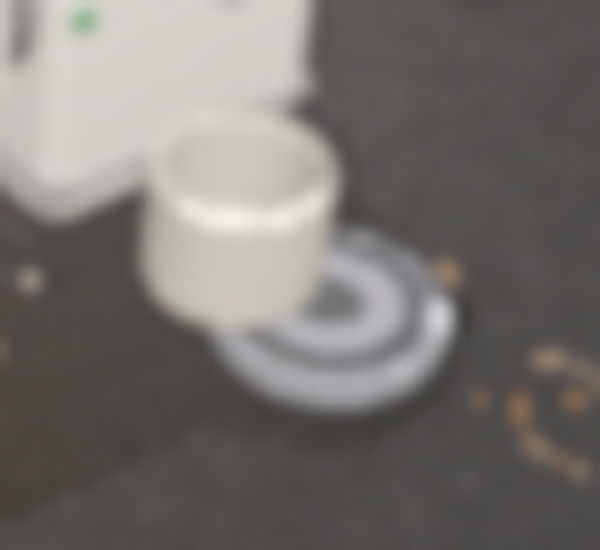

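Run:
```python
from h import *
import pickle
o=pickle.load(open('pics/w.pkl','rb'));C=cam('wrist',o)
P=[onz(C,200+x/5-.4,120+y/5-.4,62) for x,y in [(377.5,413.5),(233,413),(522,413),(377,275),(377,552)]];print(np.array(P).round(1))
print('plate',onz(C,200+301/5-.4,120+223/5-.4,12), 'edges',onz(C,200+133/5-.4,120+223/5-.4,12),onz(C,200+471/5-.4,120+223/5-.4,12),onz(C,200+301/5-.4,120+52/5-.4,12))
c=P[0]; d=np.array([np.sin(np.radians(15)),0,-np.cos(np.radians(15))])
R=down(90)@Ro.from_euler('y',-15,degrees=True).as_matrix();print(R.round(2))
g=np.array([c[0],c[1],42]);t=g+19*d;print('tcp',t, 'pre',t-120*d)
print(delta(t-100*d,R))
```

```text
[[ 498.4 -116.6   62. ]
 [ 498.3 -149.8   62. ]
 [ 498.2  -83.5   62. ]
 [ 466.  -117.2   62. ]
 [ 532.3 -116.3   62. ]]
plate [ 463.05012409 -134.22267268   12.        ] edges [ 463.12779247 -176.88731856   12.        ] [462.9715355  -91.05253494  12.        ] [ 420.30403287 -134.3030868    12.        ]
[[-0.97  0.    0.26]
 [ 0.    1.   -0.  ]
 [-0.26  0.   -0.97]]
tcp [ 503.27765263 -116.62643739   23.6474093 ] pre [ 472.21936722 -116.62643739  139.55850846]
(array([ 0.01729531, -3.80020957,  0.01756774]), array([-0.71101676,  0.87277771,  5.84715496]))
```

Call:
carry_out(moves=[[[0,-0.95,0,0,0.2,0.5,1],[0,-0.95,0,0,0.2,0.5,1],[0,-0.95,0,0,0.2,0.5,1],[0,-0.95,0,0,0.2,0.5,1],[0,0,0,0,0,0,1],[0,0,0,0,0,0,1]]])

```text
t: 48.27
tool_pos: [467.0, -118.2, 197.8]
ee_rot: [-0.001, 2.881, 0.002]
ft_force: [0.4, -1.0, 0.3]
grip_width: 0.998
```

Run:
```python
from h import *
R=down(90)@Ro.from_euler('y',-15,degrees=True).as_matrix()
o=observe();print(o['tool_pos'],delta([503.2,-116.6,23.7],R,o))
C=cam('wrist');im=capture('wrist')[:,:,::-1]
cv2.imwrite('pics/y0.png',im)
```

```text
[ 466.97986894 -118.23543441  197.84750655] (array([ 0.01756348, -0.01556644,  0.01037156]), array([0.4946312 , 0.0712454 , 8.88003832]))
```

View pics/y0.png

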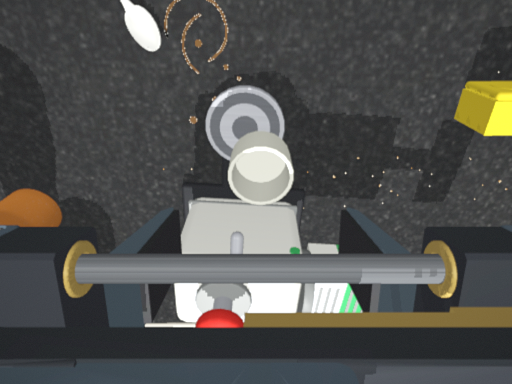

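Call:
carry_out(moves=[[[0,0,0,0.49,0.07,0.5,1],[0,0,0,0,0,1,1],[0,0,0,0,0,1,1],[0,0,0,0,0,1,1],[0,0,0,0,0,1,1],[0,0,0,0,0,0.5,1],[0,0,0,0,0,0,1],[0,0,0,0,0,0,1]]])

```text
t: 48.98
tool_pos: [486.3, -117.4, 100.0]
ee_rot: [-0.002, 2.877, 0.0]
ft_force: [0.8, -1.5, -0.5]
grip_width: 1.004
```

Run:
```python
from h import *
R=down(90)@Ro.from_euler('y',-15,degrees=True).as_matrix()
o=observe();print(o['tool_pos'],o['ft_force'],delta([503.2,-116.6,23.7],R,o))
C=cam('wrist');im=capture('wrist')[:,:,::-1]
cv2.imwrite('pics/z0.png',im)
```

```text
[ 486.31706744 -117.37886687  100.02736468] [ 0.79914378 -1.46170732 -0.51448052] (array([0.00745487, 0.03403779, 0.02317198]), array([0.18158264, 0.03719749, 3.90440914]))
```

View pics/z0.png

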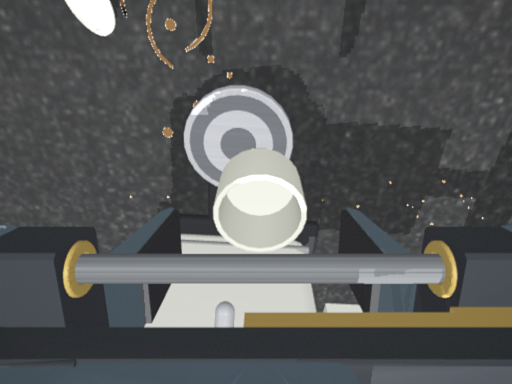

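Ramekin rim centred between the fingers (260,213). Continue down and grip.

Call:
carry_out(moves=[[[0,0,0,0.18,0.03,0.8,1],[0,0,0,0,0,0.8,1],[0,0,0,0,0,0.8,1],[0,0,0,0,0,0.8,1],[0,0,0,0,0,0.5,1],[0,0,0,0,0,0,1],[0,0,0,0,0,0,0.5],[0,0,0,0,0,0,0.5],[0,0,0,0,0,0,0.5],[0,0,0,0,0,0,0.5],[0,0,0,0,0,0,0.5],[0,0,0,0,0,0,0.5]]])

```text
t: 50.03
tool_pos: [501.4, -116.7, 28.5]
ee_rot: [-0.002, 2.875, -0.001]
ft_force: [-2.2, 0.2, 5.5]
grip_width: 0.704
```

Run:
```python
from h import *
R=down(90)@Ro.from_euler('y',-15,degrees=True).as_matrix()
o=observe();print(o['tool_pos'],o['ft_force'],o['grip_width']*91,delta([503.2,-116.6,23.7],R,o))
C=cam('wrist');im=capture('wrist')[:,:,::-1]
cv2.imwrite('pics/z1.png',im)
```

```text
[ 501.42447454 -116.69816372   28.47468231] [-2.20813089  0.19006432  5.52291481] 64.03589675806239 (array([-0.00265545,  0.06523619,  0.02079461]), array([-0.02281438,  0.00492125,  0.25368205]))
```

View pics/z1.png

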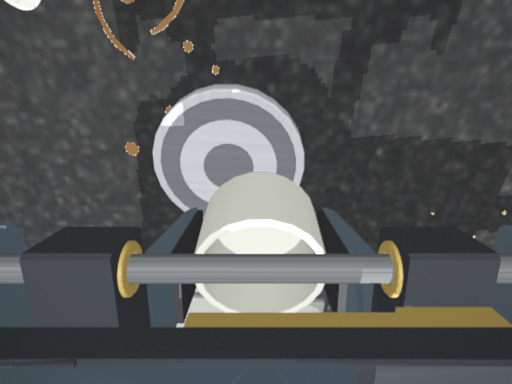

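Call:
carry_out(moves=[[[0,0,0,-0.07,0,-0.24,0.5],[0,0,0,-0.06,0,-0.24,0.5],[0,0,0,0,0,0,0.5],[0,0,0,0.33,-0.18,-0.09,0.5],[0,0,0,0.33,-0.18,-0.09,0.5],[0,0,0,0.33,-0.18,-0.09,0.5],[0,0,0,0.33,-0.18,-0.09,0.5],[0,0,0,0.33,-0.17,-0.09,0.5],[0,0,0,0,0,0,0.5],[0,0,0,0,0,0,0.5]]])

```text
t: 50.92
tool_pos: [466.3, -134.7, 37.6]
ee_rot: [-0.0, 2.877, 0.0]
ft_force: [0.5, 0.1, -2.0]
grip_width: 0.704
```

Run:
```python
from h import *
R=down(90)@Ro.from_euler('y',-15,degrees=True).as_matrix()
o=observe();print(o['tool_pos'],o['ft_force'],o['grip_width']*91,delta([467.1,-134.4,28.5],R,o))
C=cam('wrist');im=capture('wrist')[:,:,::-1];s=capture('scene')[:,:,::-1]
cv2.imwrite('pics/z2.png',np.hstack([cv2.resize(im,(400,300)),cv2.resize(s[150:250,230:363],(400,300),interpolation=cv2.INTER_CUBIC)]))
```

```text
[ 466.29316148 -134.66000908   37.5880712 ] [ 0.46907728  0.05183525 -2.01981479] 64.06688343785612 (array([0.00322857, 0.03971486, 0.00095282]), array([0.07988573, 0.01290447, 0.44914454]))
```

View pics/z2.png

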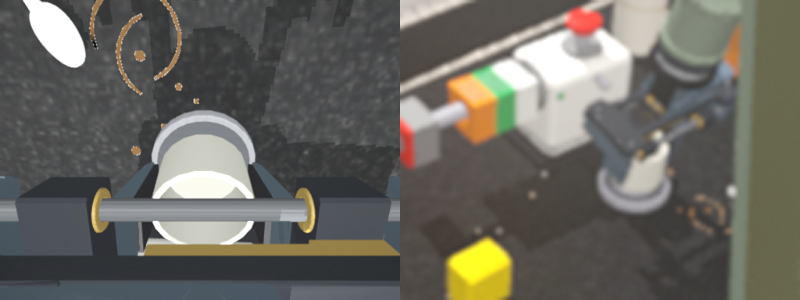

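Call:
carry_out(moves=[[[0,0,0,0.04,0.01,0.22,0.5],[0,0,0,0.03,0,0.12,0.5],[0,0,0,0,0,0,0.5]]])

```text
t: 51.27
tool_pos: [466.9, -133.7, 29.9]
ee_rot: [-0.002, 2.878, 0.001]
ft_force: [-0.2, 0.4, -2.4]
grip_width: 0.702
```

Call:
carry_out(moves=[[[0,0,0,0.02,0,0.08,0.5],[0,0,0,0,0,0,0.5]]])

```text
t: 51.43
tool_pos: [467.3, -134.0, 28.7]
ee_rot: [-0.002, 2.877, 0.001]
ft_force: [1.0, 0.4, -1.6]
grip_width: 0.707
```

Call:
carry_out(moves=[[[0,0,0,0.02,0,0.06,0.5],[0,0,0,0,0,0,0.5]]])

```text
t: 51.6
tool_pos: [467.3, -134.0, 28.5]
ee_rot: [-0.002, 2.876, 0.0]
ft_force: [-3.9, 1.0, 6.5]
grip_width: 0.706
```

Call:
carry_out(moves=[[[0,0,0,0,0,0,0.75],[0,0,0,0,0,0,0.85],[0,0,0,0,0,0,1],[0,0,0,0,0,0,1],[0,0,0,0,0,0,1],[0,0,0,0,0,-0.3,1],[0,0,0,0,0,-0.8,1],[0,0,0,0,0,-1,1],[0,0,0,0,0,-1,1],[0,0,0,0,0,-1,1],[0,0,0,0,0,-1,1],[0,0,0,0,0,-1,1],[0,0,0,0,0,-1,1],[0,0,0,0,0,-1,1],[0,0,0,0,0,-1,1],[0,0,0,0,0,0,1],[0,0,0,0,0,0,1]]])

```text
t: 53.02
tool_pos: [419.7, -134.4, 204.5]
ee_rot: [-0.002, 2.875, -0.001]
ft_force: [0.9, -0.0, -0.0]
grip_width: 1.002
```

Run:
```python
from h import *
import pickle
o=observe();print(o['tool_pos'],o['q'].round(2))
im=capture('wrist')[:,:,::-1];pickle.dump(o,open('pics/A.pkl','wb'));s=capture('scene')[:,:,::-1]
cv2.imwrite('pics/A0.png',im)
cv2.imwrite('pics/A.png',np.hstack([cv2.resize(im,(400,300)),cv2.resize(s[150:250,230:363],(400,300),interpolation=cv2.INTER_CUBIC)]))
```

```text
[ 419.71254261 -134.37589144  204.50484176] [-0.42 -0.01  2.03  0.14  0.88 -2.06]
```

View pics/A.png

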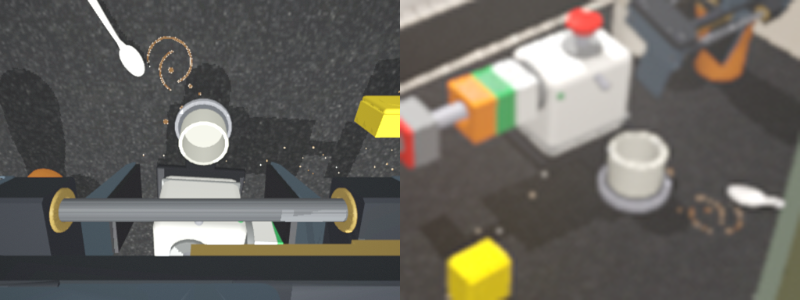

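Run:
```python
from h import *
import pickle
im=cv2.imread('pics/A0.png')
cv2.imwrite('pics/A_z.png',cv2.resize(im[115:220,210:310],None,fx=5.5,fy=5.5,interpolation=cv2.INTER_CUBIC))
```

```text
(no output)
```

View pics/A_z.png

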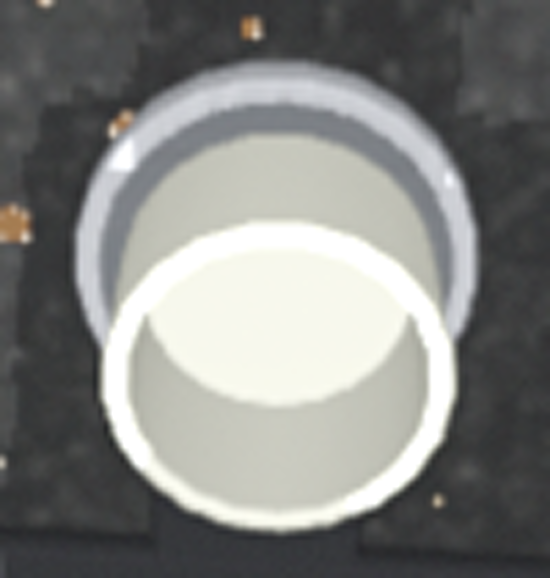

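Run:
```python
from h import *
import pickle
o=pickle.load(open('pics/A.pkl','rb'));C=cam('wrist',o)
f=lambda x,y,z:onz(C,210+x/5.5-.4,115+y/5.5-.4,z)[:2].round(1)
print('rim L,R,T,B',f(102,380,62),f(456,380,62),f(279,220,62),f(279,531,62))
print('foot far',f(277,130,12),'plate far(top)',f(277,74,12),'plate L R',f(77,250,12),f(476,250,12))
```

```text
rim L,R,T,B [ 463.9 -166.9] [ 463.8 -100.1] [ 431.1 -133.6] [ 498.  -133.4]
foot far [ 433.  -133.9] plate far(top) [ 421.1 -134. ] plate L R [ 459.9 -176.4] [459.8 -91.6]
```

Call:
carry_out(moves=[[[0,0.94,0,0,0,-0.6,0.2],[0,0.94,0,0,0,-0.6,0],[0,0.94,0,0,0,-0.6,0],[0,0.94,0,0,0,-0.6,0],[0,0,0,0,0,0,0],[0,0,0,0,0,0,0],[0,0,0,0,0,0,0]]])

```text
t: 53.7
tool_pos: [410.6, -133.7, 248.9]
ee_rot: [0.002, -3.141, -0.002]
ft_force: [0.4, 0.6, 0.3]
grip_width: 0.518
```

Run:
```python
from h import *
rep([584.8,-151,220],90)
s=capture('scene')[:,:,::-1];t=capture('top')[:,:,::-1]
cv2.imwrite('pics/B.png',np.hstack([cv2.resize(s[140:240,190:323],(400,300),interpolation=cv2.INTER_CUBIC),cv2.resize(t[150:250,220:353],(400,300),interpolation=cv2.INTER_CUBIC)]))
cv2.imwrite('pics/Bt.png',t);cv2.imwrite('pics/Bs.png',s)
m=lambda im:(im[:,:,2]>150)&(im[:,:,1]<90)&(im[:,:,0]<90)
for n,im,(x0,x1,y0,y1) in (('top',t,(290,330,165,195)),('scene',s,(275,305,145,170))):
    mm=m(im)[y0:y1,x0:x1];ys,xs=np.where(mm);print(n,xs.mean()+x0,ys.mean()+y0,np.ptp(xs),np.ptp(ys),len(xs))
```

```text
t 53.7 q [-0.34  0.07  1.8   0.    1.27 -1.92] F [0.4 0.6 0.3] w 47.1
pos [ 410.6 -133.7  248.9] turn [ 0.02 -0.    0.02] shift [-8.71 -0.88  1.44]
top 308.7457627118644 179.11864406779662 8 8 59
scene 291.8 157.9 9 7 20
```

View pics/B.png

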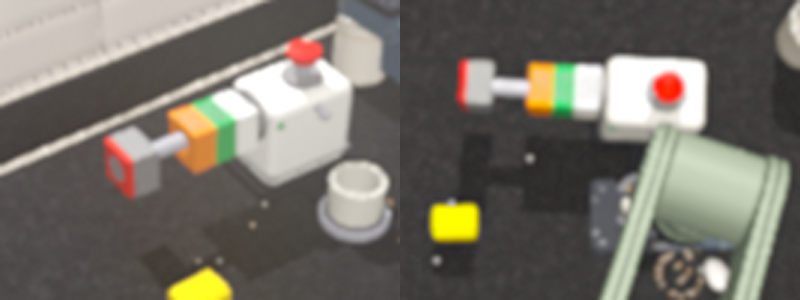

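Call:
carry_out(moves=[[[0,0,0,-0.97,-0.09,0,0],[0,0,0,-0.97,-0.09,0,0],[0,0,0,-0.97,-0.09,0,0],[0,0,0,-0.97,-0.09,0,0],[0,0,0,-0.97,-0.09,0,0],[0,0,0,-0.97,-0.09,0,0],[0,0,0,-0.97,-0.09,0.2,0],[0,0,0,-0.97,-0.09,0.3,0],[0,0,0,-0.97,-0.09,0.5,0],[0,0,0,0,0,0.5,0],[0,0,0,0,0,0,0],[0,0,0,0,0,0,0]]])

```text
t: 54.8
tool_pos: [584.5, -150.0, 219.9]
ee_rot: [0.002, -3.14, -0.002]
ft_force: [-0.1, 0.7, -1.4]
grip_width: 0.006
```

Run:
```python
from h import *
rep([586,-150,174],90)
s=capture('scene')[:,:,::-1];im=capture('wrist')[:,:,::-1]
cv2.imwrite('pics/D.png',np.hstack([cv2.resize(s[110:210,220:353],(400,300),interpolation=cv2.INTER_CUBIC),cv2.resize(im,(400,300))]))
```

```text
t 54.8 q [-0.27  0.36  1.49  0.    1.3  -1.84] F [-0.1  0.7 -1.4] w 0.5
pos [ 584.5 -150.   219.9] turn [ 0.01 -0.02  0.01] shift [-0.08 -0.    2.3 ]
```

View pics/D.png

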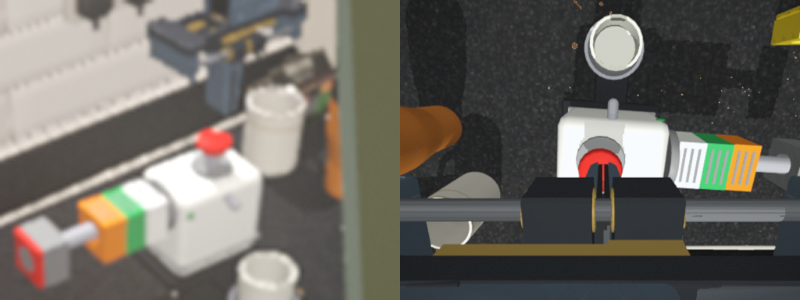

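Call:
carry_out(moves=[[[0,0,0,0,0,0.6,0],[0,0,0,0,0,0.6,0],[0,0,0,0,0,0.5,0],[0,0,0,0,0,0.3,0],[0,0,0,0,0,0.3,0],[0,0,0,0,0,0.2,0],[0,0,0,0,0,0,0]]])

```text
t: 55.48
tool_pos: [586.1, -150.2, 170.9]
ee_rot: [-0.002, 3.14, 0.0]
ft_force: [-0.8, -0.5, 3.8]
grip_width: 0.004
```

Call:
carry_out(moves=[[[0,0,0,0,0,0.2,0],[0,0,0,0,0,0.15,0],[0,0,0,0,0,0.15,0],[0,0,0,0,0,0,0]]])

```text
t: 55.82
tool_pos: [586.5, -150.2, 161.1]
ee_rot: [-0.002, 3.139, -0.0]
ft_force: [-1.7, 0.4, 5.8]
grip_width: 0.005
```

Call:
carry_out(moves=[[[0,0,0,0,0,0.15,0],[0,0,0,0,0,0.12,0],[0,0,0,0,0,0,0]]])

```text
t: 56.07
tool_pos: [586.5, -150.2, 156.5]
ee_rot: [-0.002, 3.139, -0.0]
ft_force: [-3.0, 0.2, 7.2]
grip_width: 0.009
```

Call:
carry_out(moves=[[[0,0,0,0,0,0.1,0],[0,0,0,0,0,0,0],[0,0,0,0,0,0,0]]])

```text
t: 56.32
tool_pos: [586.6, -150.2, 156.2]
ee_rot: [-0.002, 3.138, -0.001]
ft_force: [-6.0, 1.0, 14.1]
grip_width: 0.002
```

Call:
carry_out(moves=[[[0,0,0,0,0,0.08,0],[0,0,0,0,0,0,0],[0,0,0,0,0,0,0]]])

```text
t: 56.57
tool_pos: [586.6, -150.2, 156.1]
ee_rot: [-0.002, 3.137, -0.001]
ft_force: [-6.5, 1.3, 21.0]
grip_width: 0.005
```

Call:
carry_out(moves=[[[0,0,0,0,0,-0.3,0],[0,0,0,0,0,-0.5,0],[0,0,0,0,0,-0.8,0],[0,0,0,0,0,-1,0],[0,0,0,0,0,-1,0],[0,0,0,0,0,-1,0],[0,0,0,0,0,-1,0],[0,0,0,0.8,0,-0.5,0],[0,0,0,0.8,0,0,0],[0,0,0,0.8,0,0,0],[0,0,0,0.8,0,0,0],[0,0,0,0,0,0,0],[0,0,0,0,0,0,0]]])

```text
t: 57.65
tool_pos: [522.4, -150.3, 274.0]
ee_rot: [-0.002, 3.138, 0.0]
ft_force: [0.3, -0.3, 0.2]
grip_width: 0.004
```

Run:
```python
from h import *
import pickle
rep([500,0,300],90)
o=observe();im=capture('wrist')[:,:,::-1];s=capture('scene')[:,:,::-1];t=capture('top')[:,:,::-1]
pickle.dump(o,open('pics/E.pkl','wb'));cv2.imwrite('pics/E0.png',im)
cv2.imwrite('pics/E.png',np.vstack([np.hstack([cv2.resize(s[140:240,200:333],(400,300),interpolation=cv2.INTER_CUBIC),cv2.resize(im,(400,300))]),np.hstack([cv2.resize(t[130:280,100:300],(400,300),interpolation=cv2.INTER_CUBIC),cv2.resize(t[130:280,200:400],(400,300),interpolation=cv2.INTER_CUBIC)])]))
```

```text
t 57.65 q [-0.3   0.24  1.53  0.    1.37 -1.87] F [ 0.3 -0.3  0.2] w 0.4
pos [ 522.4 -150.3  274. ] turn [0.   0.05 0.01] shift [ 1.11  7.52 -1.3 ]
```

View pics/E.png

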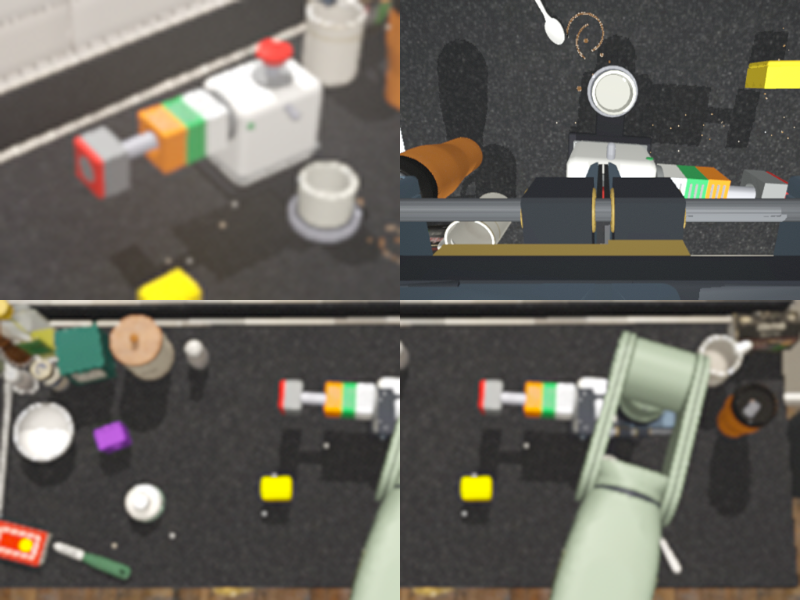

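Run:
```python
from h import *
import pickle
t=cv2.imread('pics/Bt.png');C=cam('top')
z=cv2.resize(t[160:200,235:315],None,fx=10,fy=10,interpolation=cv2.INTER_CUBIC);cv2.imwrite('pics/F.png',z)
for s in (0,30,60,90,138,178):
    p=[599.6+.0626*s,-66.5+.998*s,128]; q=proj(C,p); print(s,((q-[235,160]+.5)*10).round(0))
```

```text
0 [514. 190.]
30 [436. 186.]
60 [358. 182.]
90 [280. 178.]
138 [157. 171.]
178 [ 53. 165.]
```

View pics/F.png

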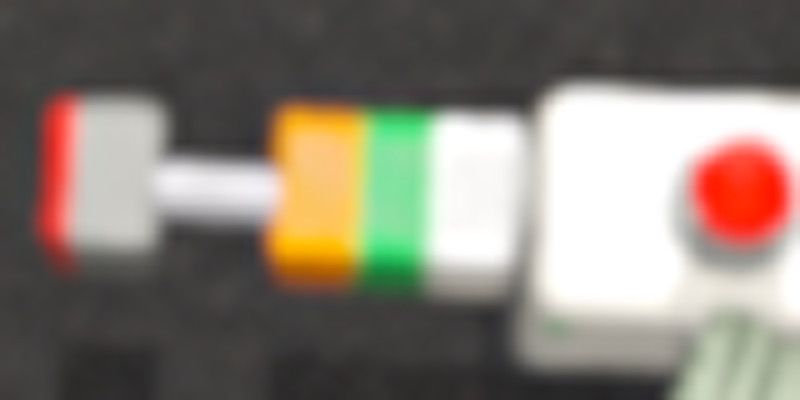

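Run:
```python
from bench import workorder,observe
print(observe()['t'],workorder.sign_off())
```

```text
the job is handed in; nothing more can be done
57.8 None
```

The job is done and handed in at 57.8 s. No blue cartridge was there; the purple and yellow blocks were look-alikes and I left them.

- **Cartridges and cap:** White, green and orange went onto the rod in that order, each pushed until it met the stop (6–10 N). The cap was pushed against the rod's end (about 10 N). In the top view afterwards, the cap's centre was where "fully home" should put it. The orange cartridge's outer edge read about 1–4 mm further out than predicted, which is near the blur of that view.
- **Ramekin:** It was knocked about 36 mm off the plate after I first set it down, and I saw this as I lifted away. I gripped it again with the tool tilted to clear the spout and put it back. My last wrist-camera measurement had it upright and within about 1 mm of the plate's centre.
- **Primer:** I pressed it last, down to z = 156 mm, where the force rose to 21 N, well above the 8 N spring, so it was on its stop. I then let it go. The last scene picture showed the head up again, judged by eye only.
- **Bystanders:** The kitchen timer's position in the last top view matched the start. The travel mug and salt shaker looked unmoved by eye, and I did not measure them again.

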